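# Sort brake-adjuster studs by thread pitch on the notched gauge

### The job

Three threaded studs lie mixed up in the wooden rack. Sort them by thread pitch: lay each one in the sloping blue gauge plate whose brass teeth match its thread, roughly centred, so that it sinks fully home with the teeth between its threads, and let go of it. Lay them down rather than drop them, and leave the wrench, socket and oil bottle where they are.

Things in the scene. Friction and masses are not known exactly. Their poses are not given: they have to be found in the camera images.
- rack: Fixed wooden rack, 150 x 225 mm: three plain V cradles side by side, 80 mm apart, holding the studs level, stud axis 44 mm above the bench. Origin: centre of its underside; x along the studs, y across the cradles. A cradle supports its stud only 54 to 74 mm from the middle; between, 36 mm below the stud axis is free for fingertips.
- stud_fine: Loose steel stud, 144 mm long, about 0.35 kg, alike both ways round: dark shank 20 mm thick with bright thread ridges of 28 mm diameter at 9 mm pitch (5 at each end, 30 to 66 mm from the middle; 1.5 mm wide at the crest, 4 at the root). Grip it at its bare middle, 50 mm long. Starts in any one of the rack's cradles. Origin: its middle, on its axis; x along the stud.
- stud_fine_end1 (a point): Point on the axis of the fine stud, +60 mm along its x from the middle.
- stud_fine_end2 (a point): Point on the axis of the fine stud, -60 mm along its x from the middle.
- stud_medium: Loose steel stud, 144 mm long, about 0.35 kg, alike both ways round: dark shank 20 mm thick with bright thread ridges of 28 mm diameter at 12.5 mm pitch (4 at each end, 28 to 65.5 mm from the middle; 2.3 mm wide at the crest, 5.7 at the root). Grip it at its bare middle, 50 mm long. Starts in any one of the rack's cradles. Origin: its middle, on its axis; x along the stud.
- stud_medium_end1 (a point): Point on the axis of the medium stud, +60 mm along its x from the middle.
- stud_medium_end2 (a point): Point on the axis of the medium stud, -60 mm along its x from the middle.
- stud_coarse: Loose steel stud, 144 mm long, about 0.35 kg, alike both ways round: dark shank 20 mm thick with bright thread ridges of 28 mm diameter at 16 mm pitch (3 at each end, 34 to 66 mm from the middle; 3.2 mm wide at the crest, 7.5 at the root). Grip it at its bare middle, 50 mm long. Starts in any one of the rack's cradles. Origin: its middle, on its axis; x along the stud.
- stud_coarse_end1 (a point): Point on the axis of the coarse stud, +60 mm along its x from the middle.
- stud_coarse_end2 (a point): Point on the axis of the coarse stud, -60 mm along its x from the middle.
- gauge_fine: Blue gauge 150 x 52 mm, sloping 25 deg, low end to the robot, in any lane. V groove up it (blocks 25 to 74 mm from middle, open between, 32 mm deep) with brass teeth 2 mm thick, pitch 9 mm. Origin: middle of a centred, seated matching stud, 88 mm above the bench; x up the groove, z square out. Play along x 1.5 mm; wrong pitch, or crests on teeth, rides 5 mm high (slide it to drop in).
- gauge_medium: Blue gauge 150 x 52 mm, sloping 25 deg, low end to the robot, in any lane. V groove up it (blocks 25 to 74 mm from middle, open between, 32 mm deep) with brass teeth 3.8 mm thick, pitch 12.5 mm. Origin: middle of a centred, seated matching stud, 88 mm above the bench; x up the groove, z square out. Play along x 1.5 mm; wrong pitch, or crests on teeth, rides 5 mm high (slide it to drop in).
- gauge_coarse: Blue gauge 150 x 52 mm, sloping 25 deg, low end to the robot, in any lane. V groove up it (blocks 25 to 74 mm from middle, open between, 32 mm deep) with brass teeth 5.5 mm thick, pitch 16 mm. Origin: middle of a centred, seated matching stud, 88 mm above the bench; x up the groove, z square out. Play along x 1.5 mm; wrong pitch, or crests on teeth, rides 5 mm high (slide it to drop in).
- stand: Grey fixed stand, base 170 x 260 mm, carrying the gauge plates in three lanes 80 mm apart. Origin: centre of its underside, below the middle gauge's origin; x up-slope, away from the robot. A white lamp tube 16 mm thick crosses all lanes at x = 30 mm, 218 mm above the bench, on posts at y = +-122 mm: no room for a gripper straight above; come from the robot's side, tool square to the slope.
- wrench: Steel wrench, 170 mm, lying loose on the bench beyond the rack; to be left alone. Origin under its middle.
- socket: Steel socket, 34 mm wide, 45 mm tall, standing loose on the bench; to be left alone. Origin: centre of its underside.
- oil: Yellow oil bottle with red cap, 48 mm wide, 110 mm tall, standing loose beyond the stand; to be left alone. Origin: centre of its underside.

How it is judged:
By the outcome, as a careful person would: the job done as asked, in the order asked, and still so for the second after the job is handed in, with the robot touching nothing.
It also fails if it takes over 72 s, if anything falls off the work surface, if the arm or the gripper's body presses on something with over 40 N, if the wrist force passes 120 N, or if a joint passes its speed limit or range.

### The arm

A 6-joint arm with a two-finger parallel gripper is mounted at the origin on the work surface. World frame = base frame: x ahead of the robot, y to its left, z up, the work surface at z = 0. Lengths are in m, angles in rad, forces in N, time in s.
With the tool pointing down it reaches from about 0.4 to 0.925 m from the base axis. Payload 12.5 kg.
Tool frame: the origin (TCP) lies where the fingers leave the gripper's body, on its centre line; the fingertips stand 78 mm ahead of it and the grasp point (between the pads) lies 59 mm ahead of it; z points along the fingers, x is the direction in which the jaws open and shut, and the axes are right-handed (so a half turn about z gives the same grasp; the last joint's range is limited). The gripper opens to 95 mm and grips with 3 to 60 N. Pads are 20 mm wide; open, the fingers measure 119 mm over their backs; the gripper's body (75 mm by 180 mm) begins 59 mm behind the grasp point.
Start: joints at [1.094, 0.491, 1.559, -0, 1.092, -0.106], TCP at [0.226, 0.583, 0.292] pointing down, gripper open.
Joint ranges: [-3.1, 3.1], [-0.84, 2.19], [0.05, 2.79], [-1.13, 4.28], [0.06, 2.93], [-2.69, 2.69]. Speed limits (rad/s): [2.22, 2.22, 2.79, 3.14, 3.14, 3.14].

### API

Orientations are given as a rotation vector (axis times angle).
In Python, from bench import manip, cams, workorder gives the robot as it stands.
- The arm moves only by the tool play_rows, never from a script. Its argument "increments" is a list of rows, each a list of 5 numbers: the shift along the world's x, y, z in cm, then the turn about the world's z in degrees, then the closure in counts, from 0 (fully open) to 255 (shut). A call has 1 to 12 rows; each row is the pose to reach, as a shift and turn from the pose commanded when the call began; what a row does not reach only later rows make up. A row lasts 1/8 s, in which the tool goes at most 62.5 mm and 10.7 degrees, less where a joint would pass 70% of its speed; a pose out of reach is approached as far as the arm can. A call with a gripper value outside its range is refused whole. The fingers move at their own pace and stop on an object; "newtons" is the grip in N (left out, the last holds). Time passes only in rows, so rows that repeat a pose let the fingers close. It gives the time, the measured TCP pose, the force and the opening at its end, in the units of the state.
- manip.sense(): the state, without advancing time (a new reading comes with each control period).
- cams.camera(name): name is "scene" or "top" or "wrist"; returns (picture, depth): 400x640x3 uint8, red, green, blue; 400x640 float32, m along the optical axis (not along the pixel's ray), 0 where there is no reading.
- cams.camera_info(name): a dict with "fx", "fy", "cx", "cy" (pixels), "camera_from_world" (4x4, takes a point from world to camera coordinates). Camera axes: x right, y down, z forward; pixel columns grow to the right and rows downward; lengths in m; the calibration is good to about 2 mm. A picture is of the moment at which its call begins: read the wrist's pose just before it. camera_info takes no time and is no camera call; for the wrist camera it gives the pose at the moment of the call.
- workorder.sign_off(): hands the job in, once; it reports no verdict.
The state is a dict: "t": time; "q": joint angles; "dq": joint speeds; "joint_torque": joint torques, N m; "ee_pos": TCP position; "ee_rot": TCP orientation; "force": force on the tool from outside, world axes, zero at the start; "moment": the same for the moment, N m; "width": finger opening in m.
Only numpy, scipy, OpenCV 4.12 (cv2) and the standard library are available. Lean on these libraries where they do the work, as an engineer would, in place of code of your own. Each camera call takes 0.05 s, during which the arm holds its last target.

## Working session

There is one attempt and no reset: what is moved stays moved. The work goes in short steps, Python scripts to look and compute and a tool call to move; the robot and the scene stay as the last step left them, time stands still between calls to the robot, and variables do not carry over. Pictures are saved under pics/ and viewed, and the job is handed in when it is done.

Besides the shell and the picture viewer there is one more tool, called by a JSON object that holds its "api" and its "payload". play_rows: Moves the arm, as the interface text tells. Its arguments: {"type":"object","properties":{"increments":{"type":"array","items":{"type":"array","items":{"type":"number"}}},"newtons":{"type":"number"}},"required":["increments"]}

```bash
mkdir -p pics; ls
python3 - <<'E'
from bench import manip, cams
import cv2
print(manip.sense())
import numpy as np
for n in ["scene","top","wrist"]:
    im,d=cams.camera(n); i=cams.camera_info(n)
    cv2.imwrite(f"pics/{n}0.png",im[:,:,::-1]); np.savez(f"pics/{n}0.npz",im=im,d=d,K=[i[k] for k in("fx","fy","cx","cy")],T=i["camera_from_world"])
    T=np.array(i["camera_from_world"]);print(n,[i[k] for k in("fx","fy","cx","cy")],(-T[:3,:3].T@T[:3,3]).round(3),T[:3,:3].round(3).tolist())
E
```

```text
pics
{'t': 0.0, 'q': array([ 1.09438221e+00,  4.91572713e-01,  1.55946382e+00, -5.76610994e-06,
        1.09169349e+00, -1.05610918e-01]), 'dq': array([-4.09515992e-05, -2.24783271e-04,  1.67456930e-03, -2.20702211e-03,
       -7.87617866e-04,  6.23753247e-04]), 'joint_torque': array([ 3.04597990e-03, -6.12638783e+01, -2.58186346e+01,  6.93333778e-02,
        4.81262757e-02, -1.43166412e-04]), 'ee_pos': array([0.22638921, 0.58238392, 0.29164858]), 'ee_rot': array([ 2.59242259e+00,  1.77356370e+00, -1.56857066e-03]), 'force': array([0.134577  , 0.44465094, 0.79674551]), 'moment': array([-0.06217934,  0.06116465,  0.03255766]), 'width': 0.09493775252943322}
scene [470.8698914979156, 470.8698914979156, 309.8186982180734, 198.88842925233467] [1.384 0.237 0.789] [[-0.275, 0.961, 0.009], [0.618, 0.184, -0.764], [-0.737, -0.205, -0.645]]
top [367.200591951238, 367.200591951238, 320.5703593875481, 199.6839608309115] [ 0.432 -0.013  0.965] [[-0.013, -0.999, -0.036], [-0.983, 0.02, -0.181], [0.181, 0.033, -0.983]]
wrist [298.53478781283997, 298.53478781283997, 322.83578285227367, 200.67351872966495] [0.163 0.607 0.384] [[0.362, 0.932, -0.001], [0.904, -0.35, 0.243], [0.226, -0.089, -0.97]]
```

View pics/scene0.png

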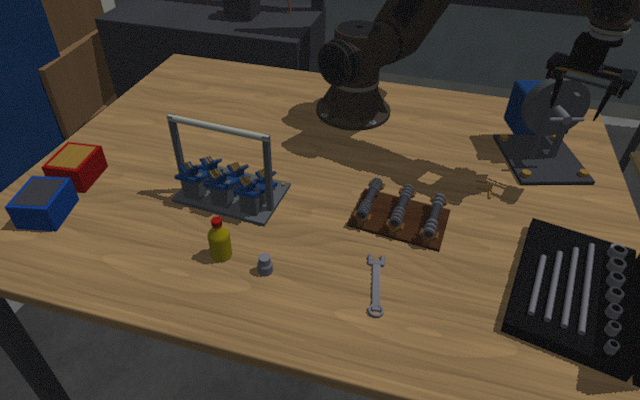

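View pics/top0.png

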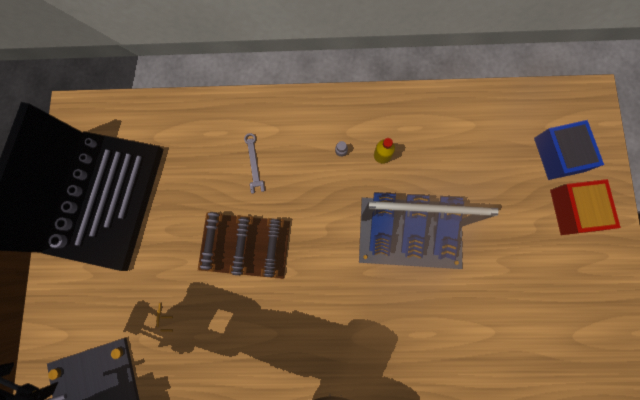

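View pics/wrist0.png

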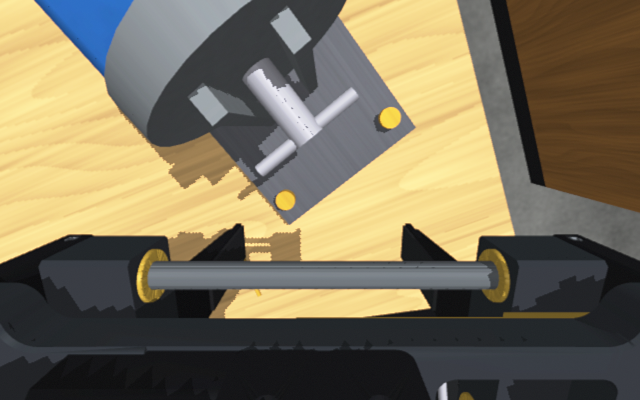

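```bash
cat > h.py <<'E'
import numpy as np, cv2
def load(n):
    z=np.load(f"pics/{n}.npz"); return z['im'],z['d'],z['K'],z['T']
def ray(K,T,u,v):
    d=np.array([(u-K[2])/K[0],(v-K[3])/K[1],1.]); R=T[:3,:3]; return -R.T@T[:3,3], R.T@d
def onplane(K,T,u,v,z):
    o,d=ray(K,T,u,v); return o+d*(z-o[2])/d[2]
def pts(d,K,T):
    v,u=np.mgrid[:d.shape[0],:d.shape[1]]
    c=np.stack([(u-K[2])/K[0]*d,(v-K[3])/K[1]*d,d],-1); return (c-T[:3,3])@T[:3,:3]
def proj(K,T,p):
    c=T[:3,:3]@np.asarray(p)+T[:3,3]; return K[0]*c[0]/c[2]+K[2],K[1]*c[1]/c[2]+K[3]
def snap(n,name):
    from bench import manip,cams
    i=cams.camera_info(n); im,d=cams.camera(n)
    cv2.imwrite(f"pics/{name}.png",im[:,:,::-1]); np.savez(f"pics/{name}.npz",im=im,d=d,K=[i[k] for k in("fx","fy","cx","cy")],T=i["camera_from_world"])
E
python3 - <<'E'
from h import *
im,d,K,T=load("top0")
P=pts(d,K,T)
for u,v,z in [(205,212,0.02),(291,218,.02),(287,277,.02),(199,271,.02),(360,262,0),(462,267,0),(370,205,.218),(496,211,.218),(383,222,.08)]:
    print((u,v),onplane(K,T,u,v,z).round(3),P[v,u].round(3))
im,d,K,T=load("scene0"); 
c=cv2.resize(im[0:200,440:640],None,fx=3,fy=3,interpolation=cv2.INTER_CUBIC); cv2.imwrite("pics/s0g.png",c[:,:,::-1])
c=cv2.resize(im[100:230,150:300],None,fx=4.5,fy=4.5,interpolation=cv2.INTER_CUBIC); cv2.imwrite("pics/s0s.png",c[:,:,::-1])
E
```

```text
(205, 212) [0.579 0.323 0.02 ] [0.582 0.33  0.001]
(291, 218) [0.559 0.096 0.02 ] [ 0.562  0.098 -0.003]
(287, 277) [0.409 0.106 0.02 ] [0.408 0.108 0.001]
(199, 271) [0.427 0.332 0.02 ] [0.427 0.339 0.   ]
(360, 262) [ 0.444 -0.081  0.   ] [ 0.444 -0.08   0.008]
(462, 267) [ 0.428 -0.34   0.   ] [ 0.428 -0.34  -0.001]
(370, 205) [ 0.556 -0.09   0.218] [ 0.555 -0.089  0.223]
(496, 211) [ 0.539 -0.343  0.218] [ 0.538 -0.341  0.223]
(383, 222) [ 0.537 -0.134  0.08 ] [ 0.539 -0.136  0.062]
```

```bash
ls pics
```

```text
s0g.png
s0s.png
scene0.npz
scene0.png
top0.npz
top0.png
wrist0.npz
wrist0.png
```

View pics/s0g.png

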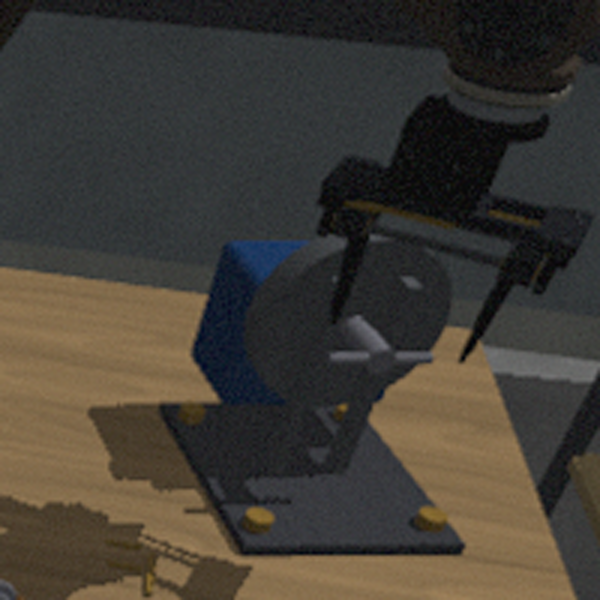

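View pics/s0s.png

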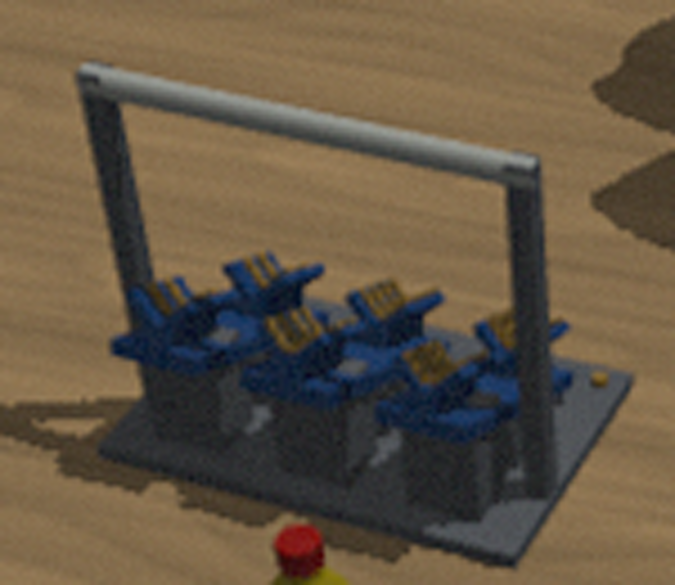

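Run:
```python
from h import *
from scipy.spatial.transform import Rotation as Ro
Rt=Ro.from_rotvec([2.59242259e+00,1.77356370e+00,-1.56857066e-03]).as_matrix(); p=np.array([0.22638921,0.58238392,0.29164858])
print(Rt.round(3).tolist())
for n in ["scene0","wrist0","top0"]:
    im,d,K,T=load(n); P=pts(d,K,T); Q=(P-p)@Rt; m=(d>0)&(np.abs(Q[...,0])<.12)&(np.abs(Q[...,1])<.12)&(Q[...,2]>-.2)&(Q[...,2]<.09)
    q=Q[m]; print(n,len(q))
    for a in np.arange(-.2,.09,.02):
        s=q[(q[:,2]>=a)&(q[:,2]<a+.02)]
        if len(s): print(round(a,2),len(s),np.percentile(s,[2,98],axis=0)[:,:2].round(3).tolist())
```

```text
[[0.362, 0.932, -0.001], [0.932, -0.362, -0.001], [-0.001, -0.0, -1.0]]
scene0 5481
-0.2 572 [[-0.074, 0.053], [0.038, 0.071]]
-0.18 493 [[-0.065, 0.053], [0.032, 0.07]]
-0.16 271 [[-0.037, -0.006], [0.037, 0.065]]
-0.14 331 [[-0.04, 0.007], [0.036, 0.042]]
-0.12 461 [[-0.05, -0.019], [0.032, 0.039]]
-0.1 248 [[-0.052, 0.004], [0.014, 0.037]]
-0.08 322 [[-0.052, -0.017], [0.014, 0.027]]
-0.06 885 [[-0.089, -0.03], [0.084, 0.035]]
-0.04 621 [[-0.087, -0.02], [0.082, 0.038]]
-0.02 426 [[-0.082, -0.024], [0.078, 0.039]]
-0.0 83 [[-0.062, -0.005], [0.057, 0.015]]
0.02 96 [[-0.061, -0.007], [0.055, 0.016]]
0.04 205 [[-0.098, -0.118], [0.052, 0.014]]
0.06 298 [[-0.115, -0.119], [0.048, 0.012]]
0.08 169 [[-0.118, -0.119], [-0.012, -0.061]]
wrist0 103492
-0.06 31325 [[-0.063, -0.027], [0.061, -0.015]]
-0.04 33068 [[-0.075, -0.035], [0.074, 0.005]]
-0.02 18812 [[-0.077, -0.035], [0.076, 0.014]]
-0.0 1429 [[-0.05, -0.012], [0.049, 0.009]]
0.02 1300 [[-0.057, -0.012], [0.056, 0.01]]
0.04 9713 [[-0.094, -0.118], [0.049, -0.005]]
0.06 4924 [[-0.111, -0.118], [0.048, 0.005]]
0.08 2921 [[-0.114, -0.119], [-0.01, -0.065]]
top0 914
-0.06 134 [[-0.085, 0.021], [-0.038, 0.035]]
-0.04 225 [[-0.088, 0.024], [-0.032, 0.036]]
-0.02 269 [[-0.082, 0.021], [-0.009, 0.036]]
-0.0 1 [[-0.081, 0.017], [-0.081, 0.017]]
0.02 1 [[-0.049, 0.012], [-0.049, 0.012]]
0.04 136 [[-0.057, -0.009], [0.053, 0.013]]
0.06 148 [[-0.055, -0.01], [0.053, 0.013]]
```

Run:
```python
from h import *
from scipy.spatial.transform import Rotation as Ro
Rt=Ro.from_rotvec([2.59242259e+00,1.77356370e+00,-1.56857066e-03]).as_matrix(); p=np.array([0.22638921,0.58238392,0.29164858])
im,d,K,T=load("scene0"); P=pts(d,K,T); Q=(P-p)@Rt; m=(d>0)&(np.abs(Q[...,0])<.12)&(np.abs(Q[...,1])<.12)&(Q[...,2]>-.2)&(Q[...,2]<.0)
q=Q[m]
for a in np.arange(-.15,.0,.004):
    s=q[(q[:,2]>=a)&(q[:,2]<a+.004)]
    if len(s): print(round(a,3),len(s),np.percentile(s,[1,99],axis=0)[:,:2].round(3).tolist(),"central y99",np.percentile(s[abs(s[:,0])<.03][:,1],[1,99]).round(3) if (abs(s[:,0])<.03).any() else '')
```

```text
-0.15 26 [[-0.019, 0.007], [0.035, 0.062]] central y99 [0.02  0.062]
-0.146 52 [[-0.04, -0.003], [0.037, 0.044]] central y99 [0.022 0.044]
-0.142 66 [[-0.037, 0.012], [0.034, 0.041]] central y99 [0.019 0.041]
-0.138 102 [[-0.042, -0.0], [0.037, 0.043]] central y99 [0.025 0.044]
-0.134 86 [[-0.041, 0.007], [0.037, 0.042]] central y99 [0.026 0.043]
-0.13 42 [[-0.037, 0.019], [0.032, 0.041]] central y99 [0.02  0.041]
-0.126 34 [[-0.031, 0.016], [0.025, 0.035]] central y99 [0.016 0.035]
-0.122 63 [[-0.031, 0.007], [0.028, 0.033]] central y99 [0.007 0.033]
-0.118 57 [[-0.033, 0.005], [0.028, 0.034]] central y99 [0.005 0.034]
-0.114 121 [[-0.04, -0.013], [0.034, 0.04]] central y99 [-0.014  0.041]
-0.11 83 [[-0.037, -0.004], [0.033, 0.041]] central y99 [-0.004  0.041]
-0.106 84 [[-0.051, -0.024], [0.034, 0.04]] central y99 [0.02  0.041]
-0.102 113 [[-0.053, -0.03], [0.011, 0.039]] central y99 [0.027 0.039]
-0.098 61 [[-0.051, 0.01], [0.014, 0.039]] central y99 [0.024 0.039]
-0.094 43 [[-0.052, 0.013], [0.014, 0.037]] central y99 [0.01  0.036]
-0.09 20 [[-0.051, 0.015], [0.014, 0.027]] centr
[... 846 characters left out ...]
85, 0.038]] central y99 [-0.022  0.03 ]
-0.038 182 [[-0.088, -0.021], [0.082, 0.036]] central y99 [-0.021  0.03 ]
-0.034 100 [[-0.089, -0.022], [0.085, 0.038]] central y99 [-0.021  0.026]
-0.03 85 [[-0.09, 0.016], [0.083, 0.038]] central y99 [0.013 0.025]
-0.026 124 [[-0.082, 0.005], [0.079, 0.039]] central y99 
-0.022 118 [[-0.084, 0.005], [0.078, 0.039]] central y99 [0.024 0.034]
-0.018 157 [[-0.082, -0.024], [0.075, 0.038]] central y99 [-0.024  0.033]
-0.014 108 [[-0.083, -0.027], [0.078, 0.039]] central y99 [-0.027  0.03 ]
-0.01 61 [[-0.082, -0.015], [0.079, 0.04]] central y99 
-0.006 15 [[-0.084, -0.022], [0.079, 0.037]] central y99 
-0.002 4 [[-0.053, 0.003], [0.079, 0.03]] central y99
```

{"api": "play_rows", "payload": {"increments": [[6, -4, 5, 5, 0], [12, -10, 5, 10, 0], [16, -16, 5, 15, 0], [20, -22, 5, 17, 0], [23, -28, 5, 17, 0], [23, -34, 5, 17, 0], [23, -37, 5, 17, 0], [23, -37, 5, 17, 0]], "newtons": 30}}

```text
t: 1.15
ee_pos: [0.4567, 0.2099, 0.3423]
ee_rot: [2.305, 2.135, -0.0]
force: [0.0, 0.9, 0.8]
width: 0.095
```

```bash
python3 -c "
from h import *
snap('wrist','w1')"
```

```text
(no output)
```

View pics/w1.png

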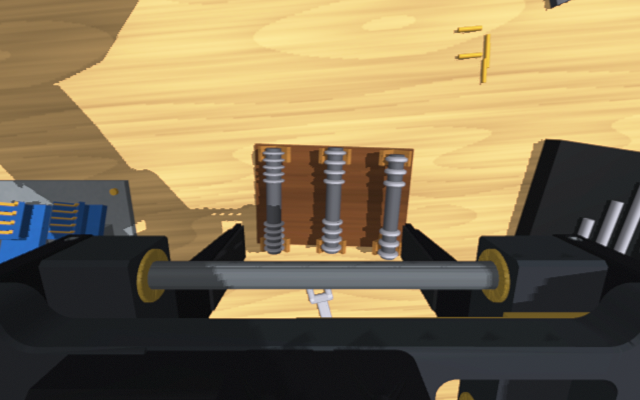

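Run:
```python
from h import *
im,d,K,T=load("w1")
c=cv2.resize(im[130:270,235:430],None,fx=4,fy=4,interpolation=cv2.INTER_CUBIC); cv2.imwrite("pics/w1z.png",c[:,:,::-1])
```

```text
(no output)
```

View pics/w1z.png

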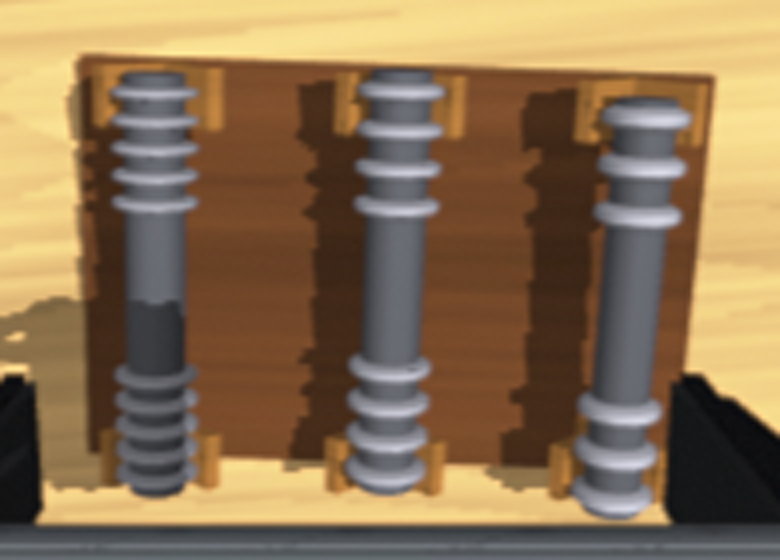

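Run:
```python
from h import *
im,d,K,T=load("w1"); P=pts(d,K,T)
v,u=np.mgrid[:400,:640]
reg=(u>235)&(u<430)&(v>130)&(v<262)&(d>0)
print("z pct",np.percentile(P[reg][:,2],[1,50,90,95,99]).round(4), "bench", np.median(P[100:130,260:400,2]))
m=reg&(P[...,2]>.042)
n,l,s,c=cv2.connectedComponentsWithStats(m.astype(np.uint8))
for i in range(1,n):
    if s[i,4]<60: continue
    q=P[l==i]; a=q[:,:2]; mu=a.mean(0); w=np.linalg.svd(a-mu)[2][0]; w*=np.sign(w[0])
    t=(a-mu)@w; lo,hi=np.percentile(t,[.3,99.7]); 
    # centreline: robust fit
    print(s[i],"mid",(mu+w*(lo+hi)/2).round(4),"len",round(hi-lo,4),"yaw",np.degrees(np.arctan2(w[1],w[0])).round(2),"zmax",np.percentile(q[:,2],[50,98]).round(4))
    rz=q[:,2]>.0545; tt=np.sort(t[rz]); 
    if rz.any():
        g=np.split(tt,np.where(np.diff(tt)>.003)[0]+1); print([ (round(x.mean()-(lo+hi)/2,4),len(x)) for x in g])
```

```text
z pct [-0.0022  0.0074  0.0539  0.2681  0.3039] bench -0.0006322561796203263
[ 322  147   24  107 1734] mid [0.4875 0.2203] len 0.1435 yaw -6.25 zmax [0.0523 0.0572]
[(np.float64(-0.0655), 44), (np.float64(-0.0529), 36), (np.float64(-0.0403), 32), (np.float64(-0.0343), 1), (np.float64(-0.028), 35), (np.float64(-0.0211), 1), (np.float64(0.0099), 1), (np.float64(0.0277), 31), (np.float64(0.0403), 30), (np.float64(0.0528), 30), (np.float64(0.065), 28)]
[ 263  148   22  106 1773] mid [0.4823 0.1421] len 0.143 yaw -6.43 zmax [0.0522 0.0573]
[(np.float64(-0.0654), 31), (np.float64(-0.0565), 32), (np.float64(-0.0478), 27), (np.float64(-0.0388), 26), (np.float64(-0.03), 32), (np.float64(-0.0151), 1), (np.float64(-0.0006), 1), (np.float64(0.0189), 2), (np.float64(0.03), 22), (np.float64(0.0384), 23), (np.float64(0.0479), 29), (np.float64(0.0615), 49)]
[ 378  154   30  106 1749] mid [0.5026 0.2976] len 0.1437 yaw -6.17 zmax [0.0522 0.057 ]
[(np.float64(-0.0661), 48), (np.float64(-0.05), 48), (np.float64(-0.0416), 2), (np.float64(-0.0341), 46), (np.float64(-0.0196), 1), (np.float64(0.0005), 1), (np.float64(0.0047), 1), (np.float64(0.0215), 1), (np.float64(0.0335), 37), (np.float64(0.04), 1), (np.float64(0.0495), 44), (np.float64(0.0652), 37)]
[ 236  223  194   39 1430] mid [0.4481 0.2119] len 0.1048 yaw 86.03 zmax [0.282  0.3553]
[(np.float64(-0.0498), 323), (np.float64(0.0012), 194), (np.float64(0.0466), 913)]
```

{"api": "play_rows", "payload": {"increments": [[0, -5, 2, 0, 0], [0.5, -11, 4, 0, 0], [1, -17, 6, 0, 0], [1.5, -23, 6, 0, 0], [2, -29, 6, 0, 0], [2, -35, 6, 0, 0], [2, -40, 6, 0, 0], [2, -42, 6, 0, 0], [2, -42, 6, 0, 0]]}}

```text
t: 2.33
ee_pos: [0.4765, -0.2078, 0.4019]
ee_rot: [-2.303, -2.135, -0.0]
force: [-0.3, -0.0, 0.4]
width: 0.0951
```

```bash
python3 -c "
from h import *
snap('wrist','w2')
im=load('w2')[0]; c=cv2.resize(im[60:270,180:480],None,fx=2.6,fy=2.6,interpolation=cv2.INTER_CUBIC); cv2.imwrite('pics/w2z.png',c[:,:,::-1])"
```

```text
(no output)
```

View pics/w2.png

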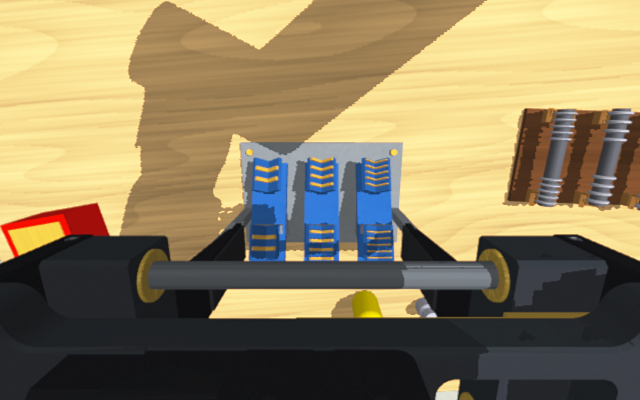

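View pics/w2z.png

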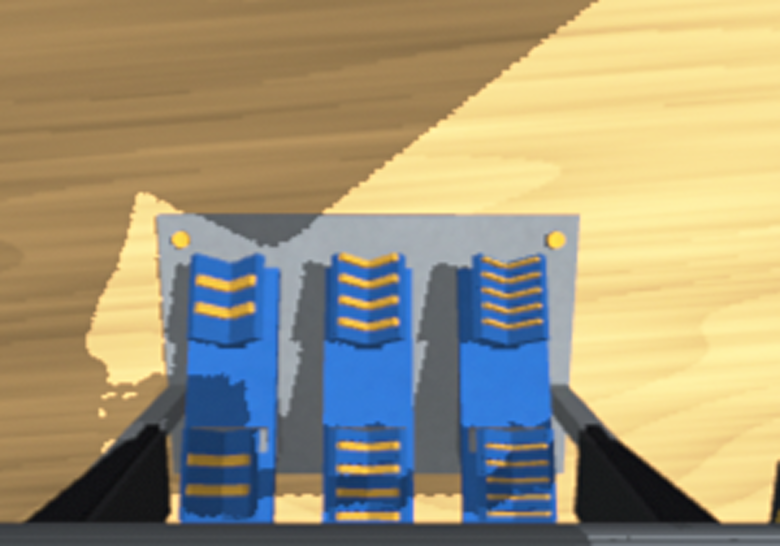

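```bash
cat > teeth.py <<'E'
from h import *
import sys
def teeth(n):
    im,d,K,T=load(n); P=pts(d,K,T); v,u=np.mgrid[:400,:640]
    hsv=cv2.cvtColor(im,cv2.COLOR_RGB2HSV)
    m=(hsv[...,0]>14)&(hsv[...,0]<32)&(hsv[...,1]>110)&(P[...,2]>.045)&(P[...,2]<.135)&(v<262)&(d>0)
    k,l,s,c=cv2.connectedComponentsWithStats(m.astype(np.uint8))
    o=[]
    for i in range(1,k):
        if s[i,4]<12: continue
        q=P[l==i]; w=s[i,2]
        # whole tooth median, using mid of bbox in y
        o.append([*q.mean(0), s[i,4], np.ptp(q[:,1]), c[i][0],c[i][1]])
    return np.array(o)
if __name__=="__main__":
    np.set_printoptions(suppress=True); o=teeth(sys.argv[1])
    print(o[np.lexsort((o[:,0],(o[:,1]/.08).round()))].round(4))
E
python3 teeth.py w2
```

```text
[[   0.5367   -0.6471    0.0706 1038.        0.0819   35.0761  236.    ]
 [   0.463    -0.2901    0.0568   79.        0.0305  266.481   168.4684]
 [   0.4774   -0.2914    0.0635   76.        0.0303  265.9605  179.0263]
 [   0.5529   -0.2973    0.0992   85.        0.0312  263.5647  236.6118]
 [   0.5673   -0.2986    0.1055   69.        0.0301  263.      248.    ]
 [   0.4566   -0.2091    0.0511   54.        0.0307  321.1296  159.5926]
 [   0.4682   -0.2097    0.0557   59.        0.0304  321.3559  167.8475]
 [   0.4793   -0.2105    0.0611   59.        0.0306  321.3729  175.9322]
 [   0.4905   -0.2116    0.0666   57.        0.0316  321.1228  184.2105]
 [   0.552    -0.2159    0.0958   57.        0.0308  321.3158  231.1053]
 [   0.5633   -0.2172    0.1009   60.        0.0304  321.      240.0167]
 [   0.5746   -0.218     0.1063   66.        0.0304  321.      249.0455]
 [   0.5858   -0.219     0.1111   68.        0.0302  320.8824  258.0147]
 [   0.4632   -0.1383    0.0514   13.        0.0114  369.2308  160.4615]
 [   0.4645   -0.1213    0.0512   17.        0.0145  380.7647  160.4706]
 [   0.4725   -0.1294    0.0537   36.        0.029   375.7778  166.5   ]
 [   0.4803   -0.1298    0.0585   32.        0.0306  376.1875  172.25  ]
 [   0.4882   -0.1306    0.0627   30.        0.0303  376.3667  178.0667]
 [   0.4963   -0.1311    0.0664   31.        0.0301  376.5806  184.0323]
 [   0.5587   -0.1358    0.095    29.        0.0291  378.2069  231.4138]
 [   0.5663   -0.1365    0.1002   28.        0.0294  378.5357  237.7857]
 [   0.5744   -0.1366    0.1031   23.        0.0303  379.      244.    ]
 [   0.5839   -0.1319    0.1064   15.        0.0175  383.      251.    ]
 [   0.5913   -0.1342    0.1096   17.        0.0206  382.      257.    ]]
```

{"api": "play_rows", "payload": {"increments": [[3, 0, 0, -1, 0], [6, 0, 0, -1.5, 0], [6, 0, 0, -1.5, 0], [6, 0, 0, -1.5, 0]]}}

```text
t: 2.88
ee_pos: [0.5361, -0.2061, 0.4022]
ee_rot: [-2.328, -2.109, 0.0]
force: [-0.3, 1.1, 0.7]
width: 0.0951
```

```bash
python3 -c "
from h import *
snap('wrist','w3')
im=load('w3')[0]; c=cv2.resize(im[60:270,180:480],None,fx=2.6,fy=2.6,interpolation=cv2.INTER_CUBIC); cv2.imwrite('pics/w3z.png',c[:,:,::-1])"; python3 teeth.py w3
```

```text
[[   0.5596   -0.6422    0.0707 2747.        0.087    32.5031  218.6873]
 [   0.4632   -0.2905    0.0567   97.        0.031   259.2062  128.5567]
 [   0.4776   -0.2918    0.0633   90.        0.0307  258.8556  139.1111]
 [   0.5531   -0.2974    0.099    93.        0.0307  257.6344  196.9892]
 [   0.4561   -0.2178    0.0513   29.        0.0123  309.5517  118.3103]
 [   0.4574   -0.2008    0.0509   33.        0.015   321.4848  118.0909]
 [   0.4682   -0.2096    0.056    63.        0.0309  316.0952  126.4603]
 [   0.4795   -0.2109    0.0615   63.        0.0309  315.9048  134.7143]
 [   0.4906   -0.2116    0.0668   64.        0.0306  316.1406  142.9062]
 [   0.5525   -0.2161    0.0955   64.        0.0297  317.0781  190.2812]
 [   0.5638   -0.2171    0.1004   70.        0.0295  317.1429  199.2571]
 [   0.4633   -0.1377    0.0509   19.        0.0128  365.7368  117.8421]
 [   0.4644   -0.1202    0.0521   19.        0.0129  378.2105  117.3684]
 [   0.4724   -0.1297    0.0543   41.        0.0297  372.0732  123.8293]
 [   0.4805   -0.1302    0.0584   38.        0.0309  372.5526  129.7105]
 [   0.4887   -0.1303    0.0616   39.        0.0294  373.1795  135.6154]
 [   0.4965   -0.1314    0.0665   37.        0.0293  373.2703  141.4865]
 [   0.5588   -0.1363    0.0952   35.        0.0292  375.7143  189.1429]
 [   0.5671   -0.1368    0.0987   38.        0.0312  376.1316  195.6579]]
```

View pics/w3z.png

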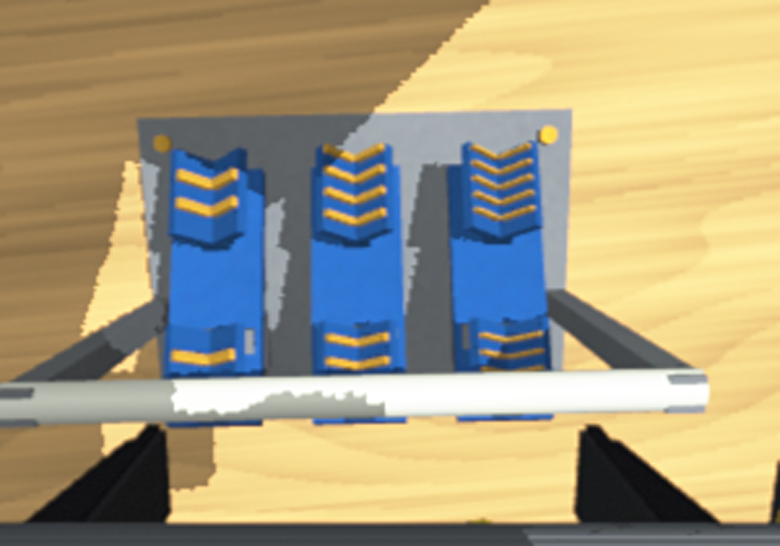

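Run:
```python
from h import *
c,s=np.cos(np.radians(25)),np.sin(np.radians(25)); y=np.radians(-4.5)
X=np.array([np.cos(y),np.sin(y),0]);Y=np.array([-np.sin(y),np.cos(y),0]);Z=np.array([0,0,1.])
xs=c*X+s*Z; zs=-s*X+c*Z
C={'coarse':(.5121,-.2942,.088),'medium':(.5182,-.2136,.088),'fine':(.5243,-.1333,.088)}
for n in ["w2","w3"]:
    im,d,K,T=load(n);P=pts(d,K,T); ok=(d>0); ok[262:]=0
    for k in C:
        q=P[ok]-np.array(C[k]); a,b,h=q@xs,q@Y,q@zs
        print(n,k)
        for lo,hi in [(-.07,-.03),(.03,.06)]:
            r=(a>lo)&(a<hi)
            print([ (round(e*1000),np.round(1000*np.percentile(h[r&(b>e-.001)&(b<e+.001)],[20,50,80]),1).tolist()) for e in np.arange(-.028,.029,.004) if (r&(b>e-.001)&(b<e+.001)).sum()>5])
    q=P-np.array(C['medium']); a,b,h=q@X,q@Y,P[...,2]
    r=ok&(h>.19)&(h<.24)&(np.abs(b)<.13)&(a>-.0)&(a<.06)
    if r.sum(): print("tube a pct",np.percentile(a[r],[1,50,99]).round(4),"h",np.percentile(h[r],[1,50,99]).round(4),"b",np.percentile(b[r],[1,99]).round(4))
for n in ["scene0","top0","w2"]:
    im,d,K,T=load(n);P=pts(d,K,T);q=P-np.array(C['medium']); a,b,h=q@X,q@Y,P[...,2]
    for sg in (1,-1):
        r=(d>0)&(h>.02)&(h<.19)&(np.abs(sg*b-.122)<.02)&(np.abs(a-.03)<.03)
        if r.sum()>5: print(n,"post",sg,r.sum(),"a",np.percentile(a[r],[2,98]).round(4),"b",np.percentile(b[r],[2,98]).round(4))
    r=(d>0)&(h>.2)&(h<.24)&(np.abs(b)<.11)&(a>-.0)&(a<.06)
    if r.sum()>5: print(n,"tube a pct",np.percentile(a[r],[1,50,99]).round(4),"h",np.percentile(h[r],[1,50,99]).round(4))
```

```text
w2 coarse
[(-20, [-6.8, -6.1, -5.4]), (-16, [-4.9, -3.9, -3.3]), (-12, [-8.5, -7.4, -3.7]), (-8, [-12.6, -11.4, -7.2]), (-4, [-16.6, -15.3, -11.4]), (0, [-20.2, -19.3, -15.8]), (4, [-17.2, -15.7, -12.4]), (8, [-12.3, -11.4, -7.8]), (12, [-9.0, -7.9, -4.0]), (16, [-4.8, -3.7, -2.3]), (20, [-32.2, -6.9, -5.3]), (24, [-63.2, -32.9, -31.5]), (28, [-68.6, -64.7, -57.6])]
[(-20, [-7.4, -6.6, -6.0]), (-16, [-4.6, -3.7, -2.8]), (-12, [-8.4, -6.5, -3.1]), (-8, [-11.8, -10.7, -6.9]), (-4, [-16.7, -14.4, -10.9]), (0, [-19.6, -18.4, -14.6]), (4, [-16.6, -15.5, -11.6]), (8, [-13.1, -12.0, -7.8]), (12, [-9.0, -7.7, -4.2]), (16, [-5.0, -3.7, -2.9]), (20, [-33.9, -7.5, -5.4]), (24, [-117.8, -33.3, -31.8]), (28, [-122.1, -118.9, -101.1])]
w2 medium
[(-28, [-64.4, -60.7, -56.7]), (-24, [-33.3, -32.3, -31.8]), (-20, [-6.7, -5.6, -4.9]), (-16, [-5.3, -4.4, -3.5]), (-12, [-9.0, -7.9, -3.8]), (-8, [-13.5, -12.3, -8.5]), (-4, [-17.1, -15.4, -11.8]), (0, [-20.2, -18.8, -15.1]), (4, [-16.2, -15.2, -11.4]), (8, [-11.1, -10.6, -7.2]), (12, [-8.3, -6.6, -3.2]), (16, [-4.5, -3.9, -3.0]), (20, [-7.5, -7.0, -6.4])
[... 3143 characters left out ...]
 -13.2]), (0, [-19.6, -18.7, -14.3]), (4, [-15.7, -14.7, -11.4]), (8, [-12.0, -10.6, -7.1]), (12, [-8.0, -6.5, -3.8]), (16, [-4.6, -3.8, -2.9]), (20, [-7.4, -7.1, -6.9])]
tube a pct [0.0216 0.0272 0.0366] h [0.1948 0.2241 0.2265] b [-0.1272  0.1269]
scene0 post 1 482 a [0.0233 0.0503] b [0.1039 0.1283]
scene0 post -1 302 a [0.0242 0.0403] b [-0.1307 -0.1146]
scene0 tube a pct [0.0264 0.0361 0.0406] h [0.2132 0.2233 0.2283]
top0 post 1 138 a [0.0022 0.0377] b [0.1025 0.13  ]
top0 post -1 196 a [0.0095 0.037 ] b [-0.1274 -0.103 ]
top0 tube a pct [0.0221 0.0288 0.0375] h [0.2166 0.224  0.2275]
w2 post 1 298 a [0.0047 0.0353] b [0.1024 0.1281]
w2 post -1 347 a [0.0027 0.0354] b [-0.1292 -0.1024]
```

{"api": "play_rows", "payload": {"increments": [[-2, 6, -1, -0.6, 94], [-4, 12, -3, -0.6, 94], [-6.15, 18, -5, -0.6, 94], [-6.15, 24, -8, -0.6, 94], [-6.15, 30, -11, -0.6, 94], [-6.15, 36, -14, -0.6, 94], [-6.15, 41, -17, -0.6, 94], [-6.15, 42.8, -20, -0.6, 94], [-6.15, 42.8, -22, -0.6, 94], [-6.15, 42.8, -22, -0.6, 94]]}}

```text
t: 4.18
ee_pos: [0.474, 0.2206, 0.1816]
ee_rot: [-2.339, -2.095, 0.003]
force: [-0.3, 0.2, 0.3]
width: 0.0601
```

```bash
python3 -c "
from h import *
snap('wrist','w4'); snap('scene','s4')
im=load('s4')[0]; c=cv2.resize(im[100:270,320:480],None,fx=3.5,fy=3.5,interpolation=cv2.INTER_CUBIC); cv2.imwrite('pics/s4z.png',c[:,:,::-1])"
```

```text
(no output)
```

View pics/s4z.png

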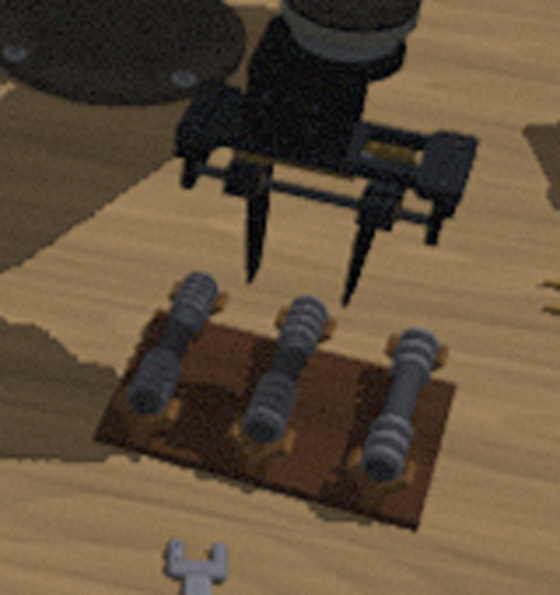

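View pics/w4.png

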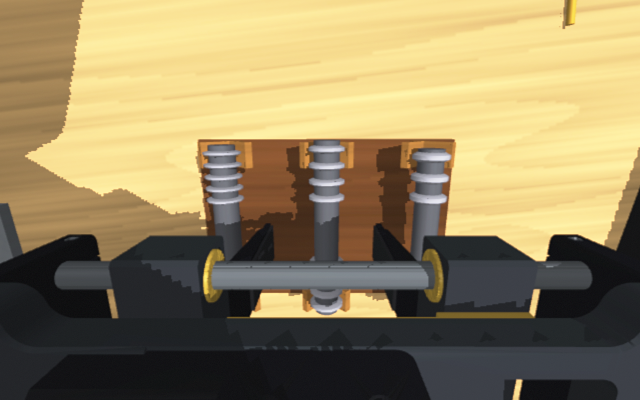

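{"api": "play_rows", "payload": {"increments": [[0, 0.1, -3, 0, 94], [0, 0.1, -5.5, 0, 94], [0, 0.1, -6.5, 0, 94], [0, 0.1, -6.5, 0, 150], [0, 0.1, -6.5, 0, 230], [0, 0.1, -6.5, 0, 230], [0, 0.1, -6.5, 0, 230], [0, 0.1, -6.5, 0, 230]], "newtons": 50}}

```text
t: 5.28
ee_pos: [0.4752, 0.2224, 0.1178]
ee_rot: [-2.341, -2.094, -0.003]
force: [-1.1, 8.6, 3.6]
width: 0.0192
```

{"api": "play_rows", "payload": {"increments": [[0, 0, 1, 0, 230], [0, 0, 3, 0, 230], [0, 0, 6, 0, 230], [0, 0, 11, 0, 230], [0, 0, 13, 0, 230], [0, 0, 13, 0, 230]]}}

```text
t: 6.02
ee_pos: [0.475, 0.2215, 0.2485]
ee_rot: [2.34, 2.094, 0.003]
force: [0.1, 0.2, -4.6]
width: 0.0189
```

```bash
python3 -c "
from h import *
snap('scene','s5'); snap('wrist','w5')
im=load('s5')[0]; c=cv2.resize(im[60:270,320:480],None,fx=2.8,fy=2.8,interpolation=cv2.INTER_CUBIC)
w=cv2.resize(load('w5')[0],(640,400))
c=c[:588]; cv2.imwrite('pics/s5z.png',c[:,:,::-1])"
```

```text
(no output)
```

View pics/s5z.png

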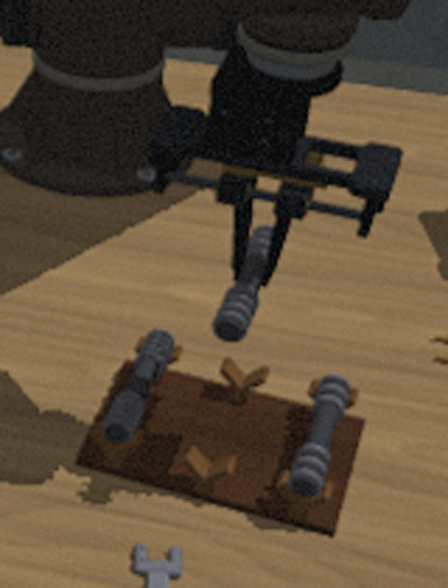

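View pics/w5.png

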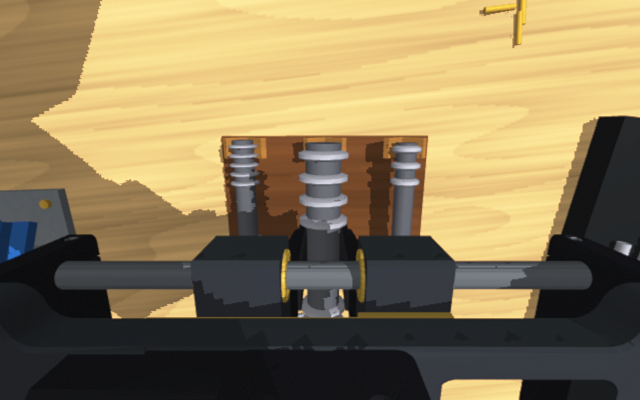

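```bash
cat > held.py <<'E'
from h import *
import sys
from scipy.spatial.transform import Rotation as Ro
def held(sn,wn,p,yaw):
    yaw=np.radians(yaw); X=np.array([np.cos(yaw),np.sin(yaw),0]);Y=np.array([-np.sin(yaw),np.cos(yaw),0])
    for n in (sn,wn):
        im,d,K,T=load(n); P=pts(d,K,T)-p; a,b,h=P@X,P@Y,P[...,2]
        m=(d>0)&(np.abs(b)<.009)&(np.abs(a)<.11)&(h<-.02)&(h>-.125)
        for lo in np.arange(-.09,.1,.01):
            r=m&(a>=lo)&(a<lo+.01)
            if r.sum()>3: print(n,round(lo,2),r.sum(),"top z rel TCP",np.percentile(h[r],[50,90,98]).round(4))
held(sys.argv[1],sys.argv[2],np.array(eval(sys.argv[3])),float(sys.argv[4]))
E
python3 held.py s5 w5 "[.475,.2215,.2485]" -6.3
```

```text
s5 -0.06 7 top z rel TCP [-0.061  -0.0601 -0.0595]
s5 -0.05 8 top z rel TCP [-0.0618 -0.0592 -0.0591]
s5 -0.04 9 top z rel TCP [-0.0611 -0.0602 -0.0601]
s5 -0.03 15 top z rel TCP [-0.0618 -0.0588 -0.0586]
s5 -0.02 18 top z rel TCP [-0.0628 -0.0601 -0.0594]
s5 -0.01 18 top z rel TCP [-0.0642 -0.0624 -0.0585]
s5 -0.0 27 top z rel TCP [-0.0637 -0.0375 -0.0264]
s5 0.01 28 top z rel TCP [-0.0635 -0.0421 -0.0245]
s5 0.02 17 top z rel TCP [-0.0649 -0.0634 -0.0628]
s5 0.03 14 top z rel TCP [-0.0633 -0.0611 -0.061 ]
s5 0.04 28 top z rel TCP [-0.0634 -0.0603 -0.0597]
s5 0.05 30 top z rel TCP [-0.0633 -0.0602 -0.0597]
s5 0.06 22 top z rel TCP [-0.0621 -0.0599 -0.0592]
s5 0.07 21 top z rel TCP [-0.0639 -0.0617 -0.0596]
s5 0.08 71 top z rel TCP [-0.0703 -0.0614 -0.0585]
w5 -0.06 678 top z rel TCP [-0.0655 -0.062  -0.0611]
w5 -0.05 675 top z rel TCP [-0.0659 -0.0627 -0.0615]
w5 -0.04 564 top z rel TCP [-0.0663 -0.0637 -0.0621]
w5 -0.03 542 top z rel TCP [-0.0656 -0.0623 -0.0613]
w5 -0.02 563 top z rel TCP [-0.0654 -0.0621 -0.0521]
w5 -0.01 563 top z rel TCP [-0.0666 -0.0647 -0.0447]
w5 -0.0 381 top z rel TCP [-0.0668 -0.0591 -0.0265]
w5 0.02 235 top z rel TCP [-0.0668 -0.0656 -0.0652]
w5 0.03 571 top z rel TCP [-0.0666 -0.064  -0.0624]
w5 0.04 32 top z rel TCP [-0.0641 -0.0632 -0.0629]
```

{"api": "play_rows", "payload": {"increments": [[-3, -3, 0, 0, 230], [-5.65, -8, 0, 0.5, 230], [-5.65, -14, 0, 1, 230], [-5.65, -20, 0, 1.8, 230], [-5.65, -26, 0, 1.8, 230], [-5.65, -32, 0, 1.8, 230], [-5.65, -38, -1, 1.8, 230], [-5.65, -41, -2, 1.8, 230], [-5.65, -42.7, -3.3, 1.8, 230], [-5.65, -42.7, -3.3, 1.8, 230]]}}

```text
t: 7.38
ee_pos: [0.418, -0.2055, 0.2126]
ee_rot: [-2.306, -2.128, 0.001]
force: [-0.7, -0.3, -4.1]
width: 0.0193
```

```bash
python3 -c "
from h import *
snap('wrist','w6')
from bench import manip
s=manip.sense(); print(s['ee_pos'],s['ee_rot'])"
```

```text
[ 0.41811612 -0.20487236  0.21324677] [-2.30615443e+00 -2.12947527e+00  6.66746254e-04]
```

View pics/w6.png

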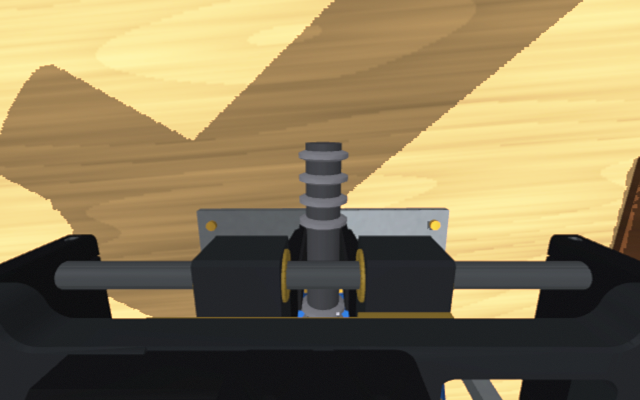

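{"api": "play_rows", "payload": {"increments": [[3, -0.3, 0, 0, 230], [6, -0.5, 0, 0, 230], [7.55, -0.65, 0, 0, 230], [7.55, -0.65, -1, 0, 230], [7.55, -0.65, -1.6, 0, 230], [7.55, -0.65, -1.6, 0, 230]]}}

```text
t: 8.18
ee_pos: [0.493, -0.2117, 0.1976]
ee_rot: [-2.307, -2.13, 0.001]
force: [-0.5, 0.5, -4.2]
width: 0.0188
```

```bash
python3 -c "
from h import *
snap('scene','s7')
im=load('s7')[0]; c=cv2.resize(im[60:230,140:320],None,fx=3.4,fy=3.4,interpolation=cv2.INTER_CUBIC); cv2.imwrite('pics/s7z.png',c[:,:,::-1])"
```

```text
(no output)
```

View pics/s7z.png

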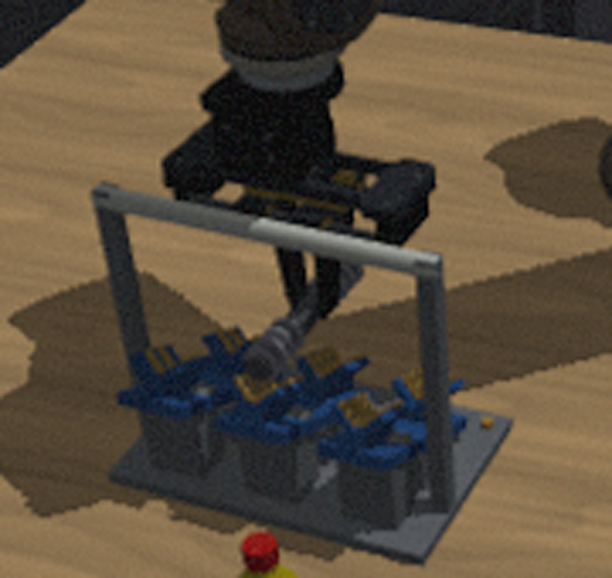

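{"api": "play_rows", "payload": {"increments": [[0, 0, -0.25, 0, 230], [0, 0, -0.45, 0, 230], [0.01, 0, -0.8, 0, 230], [0.03, 0, -1.1, 0, 230], [0.07, 0, -1.5, 0, 230], [0.12, -0.01, -1.8, 0, 230], [0.12, -0.01, -1.8, 0, 230]], "newtons": 25}}

```text
t: 9.1
ee_pos: [0.4949, -0.2119, 0.1799]
ee_rot: [-2.307, -2.131, 0.0]
force: [-4.4, 1.4, -1.6]
width: 0.0191
```

```bash
python3 -c "
from h import *
snap('scene','s8')
im=load('s8')[0]; c=cv2.resize(im[60:230,140:320],None,fx=3.4,fy=3.4,interpolation=cv2.INTER_CUBIC); cv2.imwrite('pics/s8z.png',c[:,:,::-1])"
```

```text
(no output)
```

View pics/s8z.png

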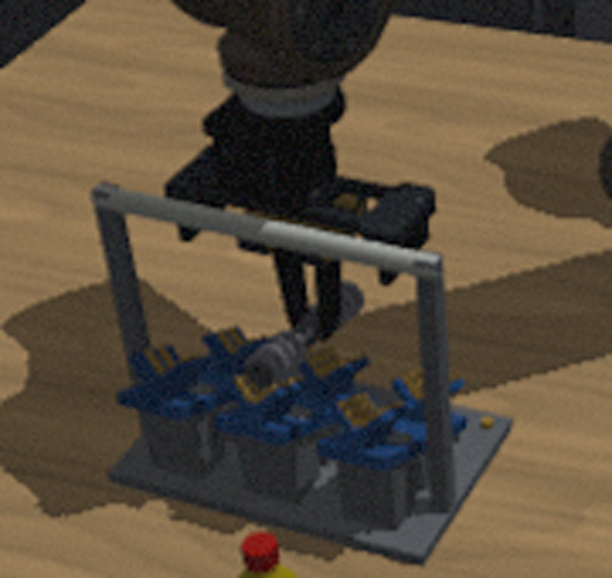

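{"api": "play_rows", "payload": {"increments": [[0.08, 0, -0.35, 0, 230], [0.18, -0.01, -0.7, 0, 230], [0.3, -0.02, -1.05, 0, 230], [0.42, -0.03, -1.35, 0, 230], [0.5, -0.04, -1.6, 0, 230], [0.5, -0.04, -1.6, 0, 230]]}}

```text
t: 9.9
ee_pos: [0.5, -0.2123, 0.1641]
ee_rot: [-2.307, -2.131, 0.0]
force: [-3.9, 2.4, -2.3]
width: 0.0194
```

```bash
python3 -c "
from h import *
snap('wrist','w9');snap('scene','s9')
im=load('s9')[0]; c=cv2.resize(im[60:230,140:320],None,fx=3.4,fy=3.4,interpolation=cv2.INTER_CUBIC); cv2.imwrite('pics/s9z.png',c[:,:,::-1])"; python3 held.py s9 w9 "[.4995,-.2119,.1636]" -4.5
```

```text
s9 -0.06 13 top z rel TCP [-0.0821 -0.0787 -0.0781]
s9 -0.05 14 top z rel TCP [-0.0805 -0.076  -0.0756]
s9 -0.04 15 top z rel TCP [-0.0946 -0.0756 -0.0732]
s9 -0.03 18 top z rel TCP [-0.0877 -0.0751 -0.0738]
s9 -0.02 16 top z rel TCP [-0.1099 -0.0841 -0.0824]
s9 -0.01 27 top z rel TCP [-0.1022 -0.0964 -0.0642]
s9 -0.0 50 top z rel TCP [-0.1041 -0.0618 -0.0435]
s9 0.01 28 top z rel TCP [-0.0634 -0.055  -0.0431]
s9 0.02 20 top z rel TCP [-0.0668 -0.0567 -0.0543]
s9 0.03 23 top z rel TCP [-0.0499 -0.0464 -0.0455]
s9 0.04 21 top z rel TCP [-0.0449 -0.0427 -0.04  ]
s9 0.05 28 top z rel TCP [-0.0522 -0.0385 -0.0371]
s9 0.06 32 top z rel TCP [-0.0451 -0.0345 -0.0324]
s9 0.07 71 top z rel TCP [-0.045  -0.0353 -0.0328]
s9 0.08 80 top z rel TCP [-0.1039 -0.0519 -0.0455]
s9 0.09 62 top z rel TCP [-0.0639 -0.0553 -0.051 ]
w9 -0.07 27 top z rel TCP [-0.0868 -0.0859 -0.0856]
w9 -0.06 524 top z rel TCP [-0.0837 -0.081  -0.0802]
w9 -0.05 533 top z rel TCP [-0.0802 -0.0766 -0.0757]
w9 -0.04 577 top z rel TCP [-0.0773 -0.0722 -0.0711]
w9 -0.03 598 top z rel TCP [-0.0736 -0.068  -0.067 ]
w9 -0.02 507 top z rel TCP [-0.0695 -0.0677 -0.0668]
w9 -0.01 667 top z rel TCP [-0.0662 -0.0624 -0.0391]
w9 -0.0 414 top z rel TCP [-0.0633 -0.0604 -0.0226]
w9 0.01 18 top z rel TCP [-0.0546 -0.023  -0.0221]
w9 0.02 632 top z rel TCP [-0.0546 -0.0516 -0.0479]
w9 0.03 242 top z rel TCP [-0.05   -0.0475 -0.047 ]
```

View pics/s9z.png

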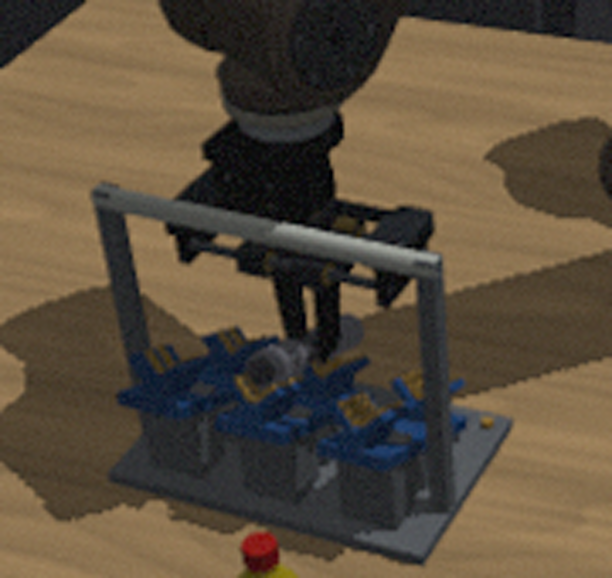

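View pics/w9.png

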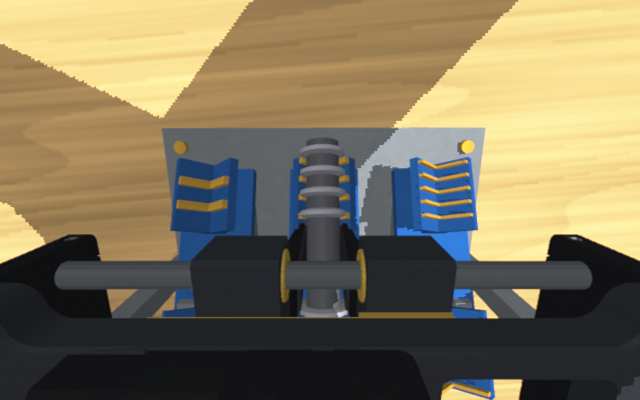

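```bash
cat > gp.py <<'E'
from h import *
import sys
c,s=np.cos(np.radians(25)),np.sin(np.radians(25)); y=np.radians(-4.5)
X=np.array([np.cos(y),np.sin(y),0]);Y=np.array([-np.sin(y),np.cos(y),0]);Z=np.array([0,0,1.])
xs=c*X+s*Z; zs=-s*X+c*Z
C={'coarse':(.5121,-.2942,.088),'medium':(.5182,-.2136,.088),'fine':(.5243,-.1333,.088)}
RID={'coarse':[34,50,66],'medium':[28,40.5,53,65.5],'fine':[30,39,48,57,66]}
def run(n,k):
    im,d,K,T=load(n);P=pts(d,K,T);q=P-np.array(C[k]);a,b,h=q@xs*1e3,q@Y*1e3,q@zs*1e3
    m=(d>0)&(np.abs(b)<9)&(h>-6)&(h<40)&(np.abs(a)<95)
    if n.startswith('w'): m[258:]=0
    for sg in (-1,1):
        r=m&(a*sg>25)&(a*sg<90)
        if r.sum()<40: continue
        aa,bb,hh=a[r],b[r],h[r]
        ax=hh-np.where(1,np.sqrt(np.maximum(0,100-bb**2)),0)  # axis height if shank
        sh=(np.abs(bb)<5)
        A=np.polyfit(aa[sh],ax[sh],1)
        res=ax[sh]-np.polyval(A,aa[sh]); 
        for _ in range(4):
            kq=res<np.percentile(res,50)+.6; A=np.polyfit(aa[sh][kq],ax[sh][kq],1); res=ax[sh]-np.polyval(A,aa[sh])
        cr=res>2.2
        t=np.sort(aa[sh][cr]); g=[x for x in np.split(t,np.where(np.diff(t)>2.5)[0]+1) if len(x)>4]
        end=np.percentile(aa*sg,99.5)
        cen=np.array([ (x[0]+x[-1])/2 for x in g])
        R=np.array(RID[k])*sg; o=[round(ci-R[np.argmin(np.abs(ci-R))],1) for ci in cen]
        print(n,k,"side",sg,"axis h at +-48:",round(np.polyval(A,sg*48),1),"tilt",round(np.degrees(np.arctan(A[0])),1),"b",round(np.median(bb),1),"end",round(end*sg,1),"ridges",cen.round(1),"off",o)
if __name__=="__main__":
    for n in sys.argv[2:]: run(n,sys.argv[1])
E
python3 gp.py medium w9 s9
```

```text
w9 medium side -1 axis h at +-48: 11.6 tilt -3.8 b -0.5 end -76.9 ridges [-70.  -57.5 -45.4 -32.9] off [np.float64(-4.5), np.float64(-4.5), np.float64(-4.9), np.float64(-4.9)]
s9 medium side -1 axis h at +-48: 2.5 tilt -31.9 b 6.8 end -73.0 ridges [] off []
s9 medium side 1 axis h at +-48: 1.2 tilt -26.9 b 2.1 end 72.3 ridges [50.4 65. ] off [np.float64(-2.6), np.float64(-0.5)]
```

{"api": "play_rows", "payload": {"increments": [[0.1, 0, -0.2, 0, 230], [0.2, -0.01, -0.4, 0, 230], [0.25, -0.01, -0.5, 0, 230], [0.25, -0.01, -0.55, 0, 230], [0.25, -0.01, -0.55, 0, 230]]}}

```text
t: 10.62
ee_pos: [0.5026, -0.2123, 0.1597]
ee_rot: [2.307, 2.132, 0.0]
force: [-8.5, 4.7, 12.3]
width: 0.0193
```

```bash
python3 -c "
from h import *
snap('wrist','w10')"; python3 gp.py medium w10
```

```text
w10 medium side -1 axis h at +-48: 4.9 tilt -0.3 b -0.3 end -77.5 ridges [-70.8 -58.3 -46.  -33.7] off [np.float64(-5.3), np.float64(-5.3), np.float64(-5.5), np.float64(-5.7)]
```

{"api": "play_rows", "payload": {"increments": [[0, 0, 0.1, 0, 210], [0, 0, 0.1, 0, 195], [0, 0, 0.1, 0, 180], [0, 0, 0.1, 0, 160], [0, 0, 0.1, 0, 140], [0, 0, 0.1, 0, 140]]}}

```text
t: 11.42
ee_pos: [0.5027, -0.2126, 0.1598]
ee_rot: [2.308, 2.131, 0.0]
force: [-0.6, -0.3, -0.4]
width: 0.0422
```

```bash
python3 -c "
from h import *
snap('wrist','w11')"; python3 gp.py medium w11
```

```text
w11 medium side -1 axis h at +-48: 4.5 tilt 0.2 b 0.0 end -77.9 ridges [-71.2 -58.6 -46.5 -33.9] off [np.float64(-5.7), np.float64(-5.6), np.float64(-6.0), np.float64(-5.9)]
```

{"api": "play_rows", "payload": {"increments": [[-1, 0.08, 0.5, 0, 140], [-2.5, 0.2, 1.5, 0, 140], [-5, 0.4, 4, 0, 140], [-8.2, 0.64, 6, 0, 140], [-9, 0.7, 6, 0, 200], [-9, 0.7, 3, 0, 255], [-9, 0.7, 0, 0, 255], [-9, 0.7, -2.2, 0, 255], [-9, 0.7, -2.2, 0, 255]], "newtons": 20}}

```text
t: 12.6
ee_pos: [0.4122, -0.2053, 0.1365]
ee_rot: [-2.306, -2.129, 0.001]
force: [-0.3, -0.5, -0.3]
width: 0.0018
```

```bash
python3 -c "
from h import *
snap('wrist','w12');snap('scene','s12')
im=load('s12')[0]; c=cv2.resize(im[60:230,140:320],None,fx=3.4,fy=3.4,interpolation=cv2.INTER_CUBIC); cv2.imwrite('pics/s12z.png',c[:,:,::-1])"
```

```text
(no output)
```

View pics/s12z.png

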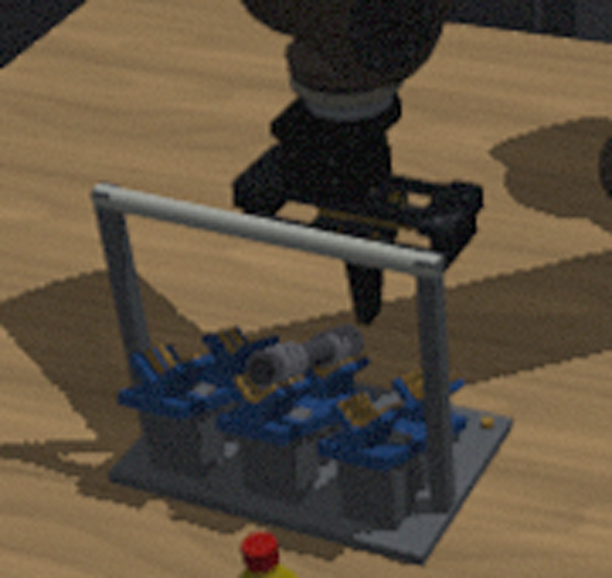

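View pics/w12.png

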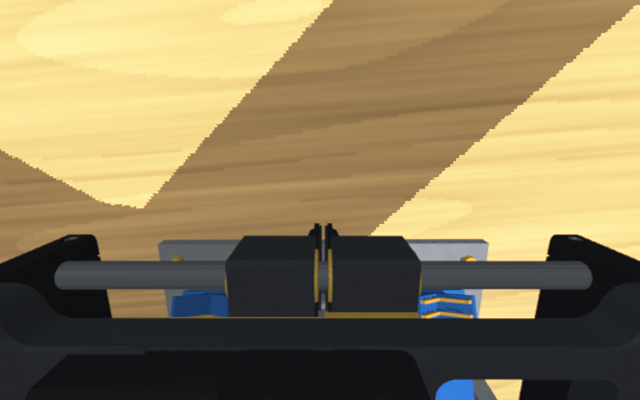

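{"api": "play_rows", "payload": {"increments": [[1, -0.08, 0, 0, 255], [1.6, -0.13, 0, 0, 255], [1.9, -0.15, 0, 0, 255], [2.05, -0.16, 0, 0, 255], [2.2, -0.17, 0, 0, 255], [2.2, -0.17, 0, 0, 255]]}}

```text
t: 13.45
ee_pos: [0.4322, -0.2066, 0.1376]
ee_rot: [-2.302, -2.128, 0.004]
force: [-17.7, -4.5, 6.9]
width: 0.0004
```

```bash
python3 -c "
from h import *
snap('scene','s13')
im=load('s13')[0]; c=cv2.resize(im[60:230,140:320],None,fx=3.4,fy=3.4,interpolation=cv2.INTER_CUBIC); cv2.imwrite('pics/s13z.png',c[:,:,::-1])"
python3 gp.py medium s12 s13
```

```text
s12 medium side -1 axis h at +-48: 3.9 tilt -18.7 b 3.5 end -88.9 ridges [-86.4 -30. ] off [np.float64(-20.9), np.float64(-2.0)]
s12 medium side 1 axis h at +-48: 0.9 tilt -24.2 b 3.3 end 70.5 ridges [48.3 64.8] off [np.float64(-4.7), np.float64(-0.7)]
s13 medium side -1 axis h at +-48: 0.3 tilt -18.7 b 4.0 end -89.1 ridges [-68.4 -56.9 -45.  -29.7] off [np.float64(-2.9), np.float64(-3.9), np.float64(-4.5), np.float64(-1.7)]
s13 medium side 1 axis h at +-48: 0.8 tilt -26.5 b 3.2 end 70.8 ridges [50.1 64.9] off [np.float64(-2.9), np.float64(-0.6)]
```

View pics/s13z.png

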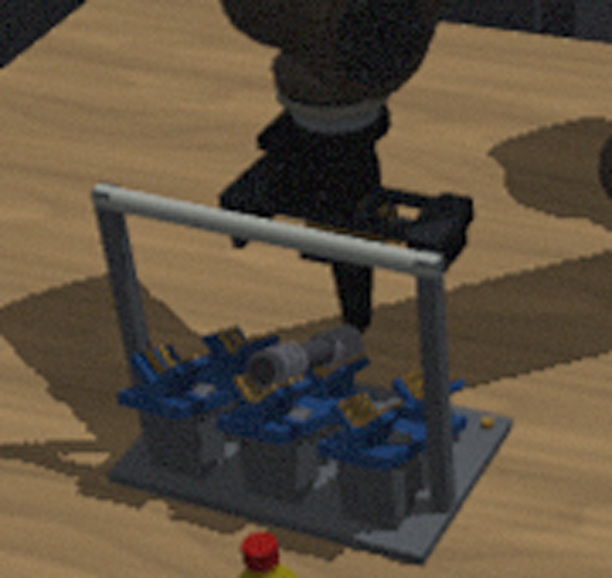

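{"api": "play_rows", "payload": {"increments": [[0.1, 0, 0, 0, 255], [0.2, -0.01, 0, 0, 255], [0.2, -0.01, 0, 0, 255]]}}

```text
t: 13.88
ee_pos: [0.433, -0.2064, 0.1374]
ee_rot: [-2.3, -2.126, 0.006]
force: [-26.0, -5.6, 9.7]
width: 0.0004
```

```bash
python3 -c "
from h import *
snap('scene','s14');snap('top','t14')
im=load('s14')[0]; c=cv2.resize(im[130:220,170:300],None,fx=6,fy=6,interpolation=cv2.INTER_CUBIC); cv2.imwrite('pics/s14z.png',c[:,:,::-1])
im=load('t14')[0]; c=cv2.resize(im[170:280,340:480],None,fx=5,fy=5,interpolation=cv2.INTER_CUBIC); cv2.imwrite('pics/t14z.png',c[:,:,::-1])"
```

```text
(no output)
```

View pics/s14z.png

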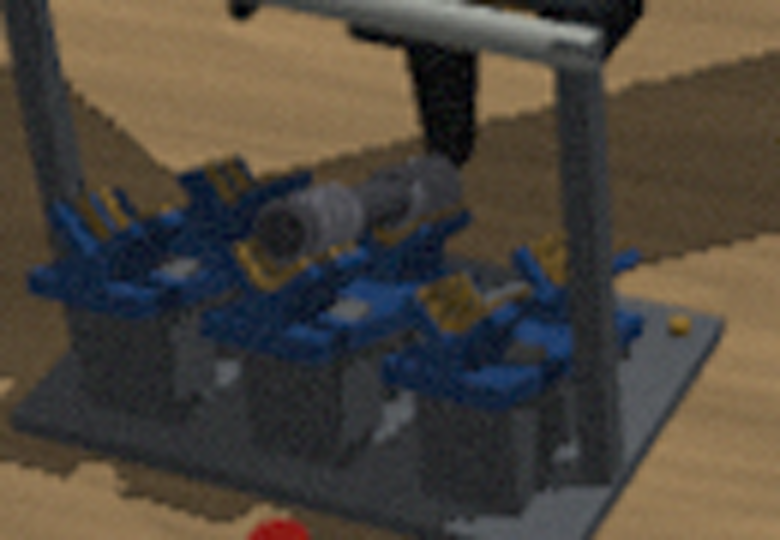

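View pics/t14z.png

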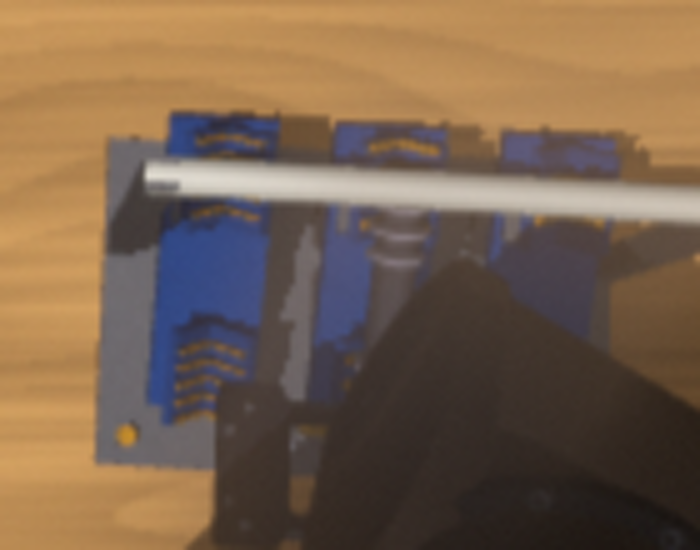

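{"api": "play_rows", "payload": {"increments": [[-0.3, 0.02, -0.1, 0, 255], [-0.3, 0.02, -0.1, 0, 255], [-0.1, 0, 0.05, 0, 255], [0, 0, 0.15, 0, 255], [0.1, 0, 0.25, 0, 255], [0.2, -0.01, 0.35, 0, 255]]}}

```text
t: 14.72
ee_pos: [0.4385, -0.2073, 0.1412]
ee_rot: [-2.307, -2.131, 0.0]
force: [-4.4, 0.1, -2.8]
width: -0.0001
```

{"api": "play_rows", "payload": {"increments": [[-1, 0.08, 0, 0, 255], [-2, 0.16, 3, 0, 200], [-1, 0.08, 8, 0, 94], [2, -0.16, 11, 0, 94], [5.5, -0.4, 12, 0, 94], [5.5, -0.4, 12, 0, 94]]}}

```text
t: 15.48
ee_pos: [0.495, -0.2117, 0.2621]
ee_rot: [2.304, 2.13, 0.002]
force: [-1.5, 0.6, -0.1]
width: 0.0449
```

```bash
python3 -c "
from h import *
snap('wrist','w15')"
python3 gp.py medium w15
```

```text
w15 medium side -1 axis h at +-48: -0.7 tilt 0.1 b -0.5 end -71.8 ridges [-65.  -52.3 -39.9 -28. ] off [np.float64(0.5), np.float64(0.7), np.float64(0.6), np.float64(0.0)]
w15 medium side 1 axis h at +-48: 17.5 tilt 36.9 b 0.1 end 29.2 ridges [] off []
```

View pics/w15.png

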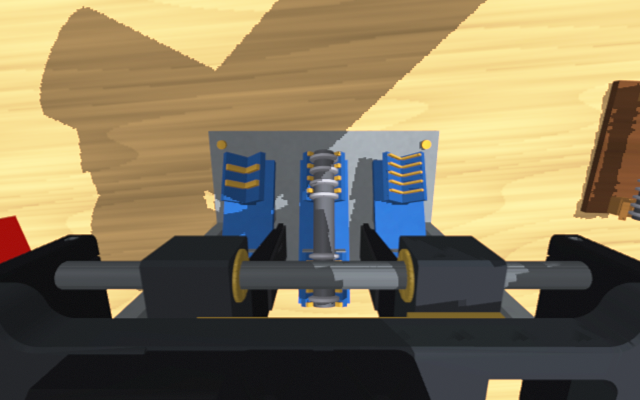

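{"api": "play_rows", "payload": {"increments": [[-2, 3, 2, 0, 94], [-2, 9, 4, -0.5, 94], [-1.5, 15, 4, -1, 94], [-1, 21, 3, -1.7, 94], [-0.9, 27, 1, -1.7, 94], [-0.9, 33, -1, -1.7, 94], [-0.9, 39, -4, -1.7, 94], [-0.9, 45, -6, -1.7, 94], [-0.9, 49.5, -8, -1.7, 94], [-0.9, 51.3, -8.5, -1.7, 94], [-0.9, 51.3, -8.5, -1.7, 94]], "newtons": 50}}

```text
t: 16.9
ee_pos: [0.4841, 0.3014, 0.1759]
ee_rot: [-2.338, -2.099, 0.002]
force: [0.5, -0.2, 0.8]
width: 0.0603
```

```bash
python3 -c "
from h import *
snap('wrist','w16')"
cat > rk.py <<'E'
from h import *
import sys
n=sys.argv[1]; y0=float(sys.argv[2]); y=np.radians(-6.3); Xv=np.array([np.cos(y),np.sin(y)]);Yv=np.array([-Xv[1],Xv[0]])
im,d,K,T=load(n);P=pts(d,K,T); m=(d>0)&(P[...,2]>.048)&(P[...,2]<.06)&(np.abs(P[...,1]-y0)<.03); m[258:]=0
q=P[m][:,:2]; o=np.array([.5,y0]); a,b=(q-o)@Xv,(q-o)@Yv; print(len(q),"near end a",np.percentile(a,.5),"-> mid", (o+Xv*(np.percentile(a,.5)+.072)+Yv*(np.percentile(b,2)+np.percentile(b,98))/2).round(4))
E
python3 rk.py w16 .30; python3 rk.py w1 .30;python3 rk.py w1 .22
```

```text
2768 near end a -0.06865980793660528 -> mid [0.5033 0.2997]
1500 near end a -0.0684392006306155 -> mid [0.5034 0.2986]
1541 near end a -0.08341351744020717 -> mid [0.4885 0.2202]
```

View pics/w16.png

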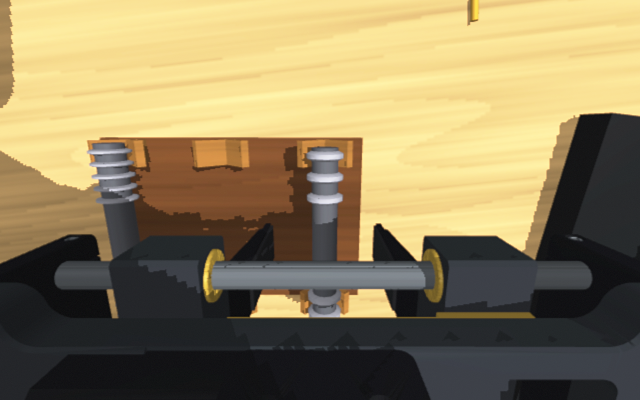

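{"api": "play_rows", "payload": {"increments": [[0.2, 0, -3, 0, 94], [0.2, 0, -5, 0, 94], [0.2, 0, -5.9, 0, 94], [0.2, 0, -5.9, 0, 160], [0.2, 0, -5.9, 0, 230], [0.2, 0, -5.9, 0, 230], [0.2, 0, -5.9, 0, 230], [0.2, 0, -5, 0, 230], [0.2, 0, -3, 0, 230], [0.2, 0, 2, 0, 230], [0, 0, 7, 0, 230], [0, 0, 7, 0, 230]], "newtons": 50}}

```text
t: 18.45
ee_pos: [0.4852, 0.302, 0.25]
ee_rot: [2.338, 2.096, 0.009]
force: [-0.4, 0.5, -2.9]
width: 0.0192
```

```bash
python3 -c "
from h import *
snap('wrist','w17');snap('scene','s17')
from bench import manip
print(manip.sense()['ee_pos'])"
python3 held.py s17 w17 "[.4845,.3014,.2459]" -6.3
```

```text
[0.48421356 0.30137709 0.24618039]
s17 -0.05 23 top z rel TCP [-0.0633 -0.0605 -0.0598]
s17 -0.04 16 top z rel TCP [-0.0628 -0.0599 -0.0591]
s17 -0.03 10 top z rel TCP [-0.0642 -0.0633 -0.0622]
s17 -0.02 29 top z rel TCP [-0.0639 -0.0608 -0.0606]
s17 -0.01 18 top z rel TCP [-0.0658 -0.0633 -0.0349]
s17 -0.0 27 top z rel TCP [-0.065  -0.042  -0.0324]
s17 0.01 31 top z rel TCP [-0.0649 -0.0439 -0.0221]
s17 0.02 19 top z rel TCP [-0.0663 -0.0648 -0.0629]
s17 0.03 26 top z rel TCP [-0.0656 -0.064  -0.0633]
s17 0.04 11 top z rel TCP [-0.0648 -0.0627 -0.0619]
s17 0.05 34 top z rel TCP [-0.0646 -0.0611 -0.0607]
s17 0.06 21 top z rel TCP [-0.0647 -0.0609 -0.0601]
s17 0.07 20 top z rel TCP [-0.0654 -0.0623 -0.06  ]
s17 0.08 88 top z rel TCP [-0.0693 -0.0625 -0.0615]
s17 0.09 5 top z rel TCP [-0.0733 -0.0714 -0.071 ]
w17 -0.06 349 top z rel TCP [-0.0646 -0.0618 -0.0607]
w17 -0.05 578 top z rel TCP [-0.063  -0.06   -0.0589]
w17 -0.04 629 top z rel TCP [-0.0632 -0.0601 -0.0593]
w17 -0.03 492 top z rel TCP [-0.0646 -0.0631 -0.0619]
w17 -0.02 534 top z rel TCP [-0.0625 -0.0601 -0.0594]
w17 -0.01 502 top z rel TCP [-0.0648 -0.0633 -0.0628]
w17 -0.0 463 top z rel TCP [-0.0649 -0.0635 -0.0629]
w17 0.01 8 top z rel TCP [-0.0681 -0.0666 -0.0666]
w17 0.02 83 top z rel TCP [-0.0643 -0.0634 -0.0629]
w17 0.03 416 top z rel TCP [-0.0648 -0.0634 -0.0628]
w17 0.04 308 top z rel TCP [-0.0653 -0.0636 -0.0631]
```

{"api": "play_rows", "payload": {"increments": [[-3, -4, 0, 0, 230], [-6, -10, 0, 0.5, 230], [-6, -16, 0, 1, 230], [-6, -22, 0, 1.7, 230], [-6, -28, 0, 1.7, 230], [-6, -34, 0, 1.7, 230], [-6, -40, 0, 1.7, 230], [-6, -46, 0, 1.7, 230], [-6.5, -52, -1, 1.7, 230], [-7.2, -57, -2, 1.7, 230], [-7.2, -58.8, -3.2, 1.7, 230], [-7.2, -58.8, -3.2, 1.7, 230]]}}

```text
t: 20.05
ee_pos: [0.412, -0.2865, 0.2123]
ee_rot: [-2.307, -2.127, 0.0]
force: [0.6, 1.4, -3.7]
width: 0.0187
```

{"api": "play_rows", "payload": {"increments": [[3, -0.25, 0, 0, 230], [6, -0.47, 0, 0, 230], [7.3, -0.57, 0, 0, 230], [7.35, -0.58, -0.8, 0, 230], [7.35, -0.58, -1.5, 0, 230], [7.35, -0.58, -1.8, 0, 230], [7.36, -0.58, -2.2, 0, 230], [7.38, -0.58, -2.6, 0, 230], [7.42, -0.58, -3.0, 0, 230], [7.47, -0.59, -3.4, 0, 230], [7.47, -0.59, -3.4, 0, 230]], "newtons": 25}}

```text
t: 21.42
ee_pos: [0.4878, -0.2926, 0.1801]
ee_rot: [2.307, 2.131, 0.001]
force: [1.3, 1.1, 0.1]
width: 0.0195
```

```bash
python3 -c "
from h import *
snap('wrist','w18');snap('scene','s18')
im=load('s18')[0]; c=cv2.resize(im[60:230,140:320],None,fx=3.4,fy=3.4,interpolation=cv2.INTER_CUBIC); cv2.imwrite('pics/s18z.png',c[:,:,::-1])"
python3 gp.py coarse w18
```

```text
w18 coarse side -1 axis h at +-48: 30.5 tilt -12.2 b 1.1 end -59.2 ridges [-29.8] off [np.float64(4.2)]
```

View pics/s18z.png

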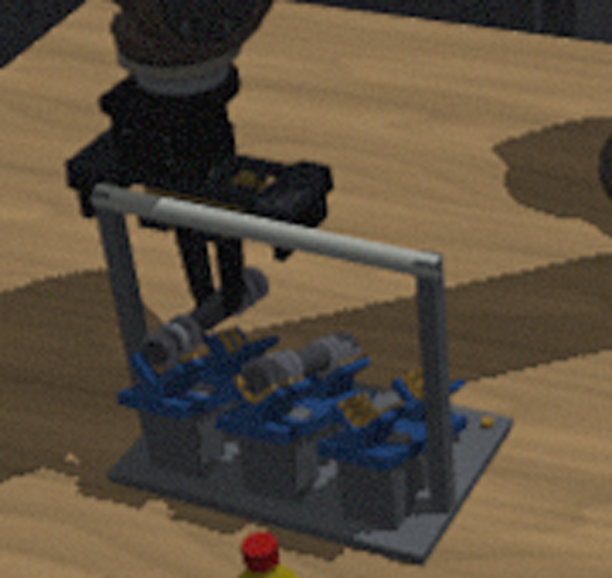

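{"api": "play_rows", "payload": {"increments": [[0.08, 0, -0.35, 0, 230], [0.17, -0.01, -0.7, 0, 230], [0.28, -0.02, -1.0, 0, 230], [0.38, -0.03, -1.3, 0, 230], [0.48, -0.04, -1.55, 0, 230], [0.5, -0.04, -1.65, 0, 230], [0.5, -0.04, -1.65, 0, 230]]}}

```text
t: 22.4
ee_pos: [0.4922, -0.2927, 0.1636]
ee_rot: [-2.307, -2.131, 0.0]
force: [-3.2, 0.7, -1.9]
width: 0.0194
```

```bash
python3 -c "
from h import *
snap('wrist','w19')"
python3 gp.py coarse w19
```

```text
w19 coarse side -1 axis h at +-48: 6.5 tilt -3.5 b -0.3 end -72.6 ridges [-66.4 -49.5 -34.7] off [np.float64(-0.4), np.float64(0.5), np.float64(-0.7)]
```

{"api": "play_rows", "payload": {"increments": [[0.08, 0, -0.2, 0, 230], [0.15, -0.01, -0.4, 0, 230], [0.18, -0.01, -0.5, 0, 230], [0.18, -0.01, -0.55, 0, 230], [0.18, -0.01, -0.55, 0, 230]]}}

```text
t: 23.08
ee_pos: [0.494, -0.2928, 0.1597]
ee_rot: [2.307, 2.132, -0.0]
force: [-8.9, 4.2, 17.7]
width: 0.019
```

```bash
python3 -c "
from h import *
snap('wrist','w20')"
python3 gp.py coarse w20
```

```text
w20 coarse side -1 axis h at +-48: 0.7 tilt -0.5 b -0.3 end -72.9 ridges [-66.8 -50.8 -35. ] off [np.float64(-0.8), np.float64(-0.8), np.float64(-1.0)]
```

{"api": "play_rows", "payload": {"increments": [[0, 0, 0.1, 0, 210], [0, 0, 0.1, 0, 190], [0, 0, 0.1, 0, 165], [0, 0, 0.1, 0, 140], [0, 0, 0.1, 0, 140], [0, 0, 0.1, 0, 140]]}}

```text
t: 23.88
ee_pos: [0.4942, -0.2929, 0.1592]
ee_rot: [2.308, 2.132, 0.0]
force: [0.2, 0.2, 0.1]
width: 0.0427
```

```bash
python3 -c "
from h import *
snap('wrist','w21')"
python3 gp.py coarse w21
```

```text
w21 coarse side -1 axis h at +-48: -0.6 tilt -0.1 b 0.2 end -74.1 ridges [-67.9 -52.1 -36.1] off [np.float64(-1.9), np.float64(-2.1), np.float64(-2.1)]
```

{"api": "play_rows", "payload": {"increments": [[-1.5, 0.12, 1, 0, 140], [-3, 0.24, 4, 0, 140], [-4, 0.3, 9, 0, 120], [-3.5, 5, 12, -0.5, 94], [-2.7, 11, 12, -1, 94], [-2.7, 17, 11, -1.8, 94], [-2.7, 23, 9, -1.8, 94], [-2.7, 29, 6, -1.8, 94], [-2.7, 35, 4, -1.8, 94], [-2.7, 41, 2, -1.8, 94], [-2.7, 43.5, 1.7, -1.8, 94], [-2.7, 43.5, 1.7, -1.8, 94]]}}

```text
t: 25.42
ee_pos: [0.4663, 0.1434, 0.1764]
ee_rot: [-2.338, -2.099, 0.0]
force: [0.2, -0.2, 0.6]
width: 0.0598
```

```bash
python3 -c "
from h import *
snap('wrist','w22')"
python3 rk.py w22 .142
```

```text
2836 near end a -0.08901182415070666 -> mid [0.4828 0.1409]
```

View pics/w22.png

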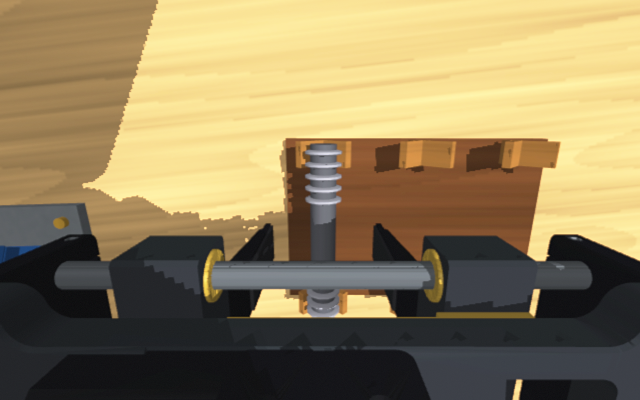

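{"api": "play_rows", "payload": {"increments": [[0, -0.07, -3, 0, 94], [0, -0.07, -5, 0, 94], [0, -0.07, -5.8, 0, 94], [0, -0.07, -5.8, 0, 160], [0, -0.07, -5.8, 0, 230], [0, -0.07, -5.8, 0, 230], [0, -0.07, -5.8, 0, 230], [0, -0.07, -5, 0, 230], [0, -0.07, -3, 0, 230], [0, -0.07, 2, 0, 230], [0, -0.07, 7, 0, 230], [0, -0.07, 7, 0, 230]], "newtons": 50}}

```text
t: 26.98
ee_pos: [0.4677, 0.1416, 0.2495]
ee_rot: [2.338, 2.093, 0.008]
force: [0.7, -0.5, -4.3]
width: 0.0188
```

```bash
python3 -c "
from h import *
snap('wrist','w23');snap('scene','s23')
from bench import manip
print(manip.sense()['ee_pos'])"
python3 held.py s23 w23 "[.4661,.1424,.2465]" -6.3
```

```text
[0.46664713 0.14138627 0.24619856]
s23 -0.05 4 top z rel TCP [-0.065  -0.0632 -0.063 ]
s23 -0.04 5 top z rel TCP [-0.0638 -0.0621 -0.0616]
s23 -0.03 9 top z rel TCP [-0.064  -0.0627 -0.0622]
s23 -0.02 10 top z rel TCP [-0.0631 -0.0615 -0.0613]
s23 -0.01 13 top z rel TCP [-0.0659 -0.0632 -0.0622]
s23 -0.0 18 top z rel TCP [-0.0656 -0.0633 -0.0372]
s23 0.01 41 top z rel TCP [-0.0653 -0.0313 -0.0248]
s23 0.02 22 top z rel TCP [-0.068  -0.0651 -0.0641]
s23 0.03 17 top z rel TCP [-0.0668 -0.0654 -0.065 ]
s23 0.04 23 top z rel TCP [-0.0652 -0.0624 -0.062 ]
s23 0.05 21 top z rel TCP [-0.065  -0.0623 -0.0607]
s23 0.06 23 top z rel TCP [-0.0647 -0.0615 -0.0608]
s23 0.07 21 top z rel TCP [-0.0645 -0.0621 -0.0609]
s23 0.08 74 top z rel TCP [-0.0711 -0.0637 -0.0612]
s23 0.09 7 top z rel TCP [-0.0739 -0.0662 -0.0643]
w23 -0.06 336 top z rel TCP [-0.0663 -0.0643 -0.0637]
w23 -0.05 643 top z rel TCP [-0.0646 -0.0614 -0.0603]
w23 -0.04 584 top z rel TCP [-0.0645 -0.0611 -0.0603]
w23 -0.03 542 top z rel TCP [-0.0646 -0.0613 -0.0603]
w23 -0.02 484 top z rel TCP [-0.0648 -0.0617 -0.0604]
w23 -0.01 592 top z rel TCP [-0.0653 -0.0485 -0.032 ]
w23 -0.0 517 top z rel TCP [-0.0654 -0.0633 -0.021 ]
w23 0.01 52 top z rel TCP [-0.0663 -0.0219 -0.0205]
w23 0.02 51 top z rel TCP [-0.0649 -0.0641 -0.0637]
w23 0.03 409 top z rel TCP [-0.0657 -0.0644 -0.0639]
w23 0.04 349 top z rel TCP [-0.0656 -0.0641 -0.0634]
```

{"api": "play_rows", "payload": {"increments": [[-2, -3, 0, 0, 230], [-4.2, -9, 0, 0.5, 230], [-4.2, -15, 0, 1.1, 230], [-4.2, -21, -1, 1.8, 230], [-4.2, -25, -2.5, 1.8, 230], [-4.2, -26.6, -3.2, 1.8, 230], [-4.2, -26.6, -3.2, 1.8, 230]]}}

```text
t: 27.95
ee_pos: [0.4247, -0.1247, 0.213]
ee_rot: [-2.307, -2.128, 0.002]
force: [-0.1, 0.5, -3.0]
width: 0.0186
```

{"api": "play_rows", "payload": {"increments": [[3, -0.25, 0, 0, 230], [6, -0.47, 0, 0, 230], [7.3, -0.57, 0, 0, 230], [7.35, -0.58, -0.8, 0, 230], [7.35, -0.58, -1.5, 0, 230], [7.35, -0.58, -1.8, 0, 230], [7.36, -0.58, -2.2, 0, 230], [7.38, -0.58, -2.6, 0, 230], [7.42, -0.58, -3.0, 0, 230], [7.47, -0.59, -3.4, 0, 230], [7.47, -0.59, -3.4, 0, 230]], "newtons": 25}}

```text
t: 29.32
ee_pos: [0.4997, -0.1304, 0.1799]
ee_rot: [-2.307, -2.131, 0.001]
force: [-5.4, -0.8, -1.3]
width: 0.0189
```

```bash
python3 -c "
from h import *
snap('wrist','w24');snap('scene','s24')
im=load('s24')[0]; c=cv2.resize(im[60:230,140:320],None,fx=3.4,fy=3.4,interpolation=cv2.INTER_CUBIC); cv2.imwrite('pics/s24z.png',c[:,:,::-1])"
python3 gp.py fine w24
```

```text
w24 fine side -1 axis h at +-48: 31.8 tilt -14.4 b -0.5 end -56.8 ridges [-28.4] off [np.float64(1.6)]
```

View pics/s24z.png

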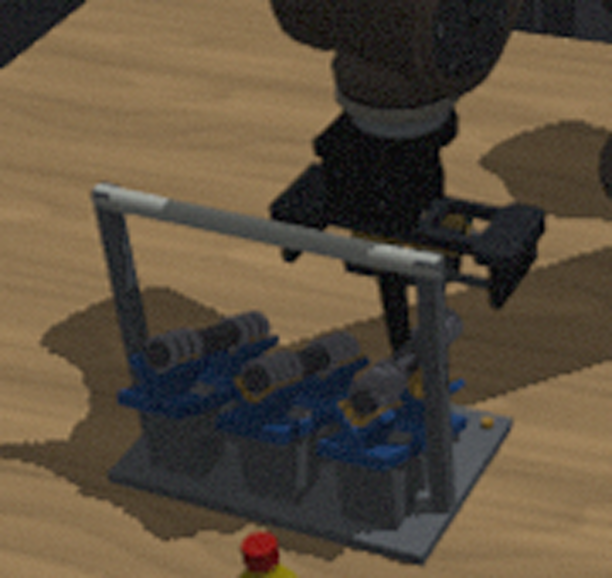

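{"api": "play_rows", "payload": {"increments": [[0.1, 0, -0.35, 0, 230], [0.2, -0.01, -0.7, 0, 230], [0.3, -0.02, -1.0, 0, 230], [0.42, -0.03, -1.3, 0, 230], [0.52, -0.04, -1.5, 0, 230], [0.55, -0.04, -1.6, 0, 230], [0.55, -0.04, -1.6, 0, 230]]}}

```text
t: 30.3
ee_pos: [0.5051, -0.1308, 0.1641]
ee_rot: [-2.307, -2.131, 0.001]
force: [-5.8, -1.4, -2.9]
width: 0.0192
```

```bash
python3 -c "
from h import *
snap('wrist','w25')"
python3 gp.py fine w25
```

```text
w25 fine side -1 axis h at +-48: 7.8 tilt -3.4 b 0.1 end -77.5 ridges [-71.3 -62.3 -53.5 -44.6 -35.7] off [np.float64(-5.3), np.float64(3.7), np.float64(3.5), np.float64(3.4), np.float64(3.3)]
```

{"api": "play_rows", "payload": {"increments": [[0, 0, 0.3, 0, 230], [0.13, -0.01, 0.4, 0, 230], [0.13, -0.01, 0.1, 0, 230], [0.13, -0.01, -0.2, 0, 230], [0.13, -0.01, -0.35, 0, 230], [0.13, -0.01, -0.45, 0, 230], [0.13, -0.01, -0.45, 0, 230]]}}

```text
t: 31.22
ee_pos: [0.5066, -0.131, 0.1597]
ee_rot: [-2.308, -2.131, -0.0]
force: [-5.0, -0.2, -2.8]
width: 0.019
```

```bash
python3 -c "
from h import *
snap('wrist','w26')"
python3 gp.py fine w26
```

```text
w26 fine side -1 axis h at +-48: 1.9 tilt -1.2 b 0.1 end -78.8 ridges [-72.6 -63.6 -54.7 -45.8 -36.8] off [np.float64(-6.6), np.float64(2.4), np.float64(2.3), np.float64(2.2), np.float64(2.2)]
```

{"api": "play_rows", "payload": {"increments": [[0, 0, -0.1, 0, 230], [-0.1, 0, -0.2, 0, 230], [-0.1, 0, -0.2, 0, 210], [-0.1, 0, -0.2, 0, 190], [-0.1, 0, -0.2, 0, 170], [-0.1, 0, -0.2, 0, 155], [-0.1, 0, -0.2, 0, 155]]}}

```text
t: 32.15
ee_pos: [0.5057, -0.1309, 0.1578]
ee_rot: [-2.308, -2.132, -0.0]
force: [0.4, 0.0, -0.6]
width: 0.037
```

```bash
python3 -c "
from h import *
snap('wrist','w27')"
python3 gp.py fine w27; python3 gp.py medium w27
```

```text
w27 fine side -1 axis h at +-48: -1.0 tilt 0.1 b 0.0 end -80.3 ridges [-74.3 -65.3 -56.3 -46.9 -38.5] off [np.float64(-8.3), np.float64(0.7), np.float64(0.7), np.float64(1.1), np.float64(0.5)]
w27 medium side -1 axis h at +-48: -0.6 tilt 0.3 b 2.0 end -71.6 ridges [-65.1 -52.4 -40.1 -27.8] off [np.float64(0.4), np.float64(0.6), np.float64(0.4), np.float64(0.2)]
```

View pics/w27.png

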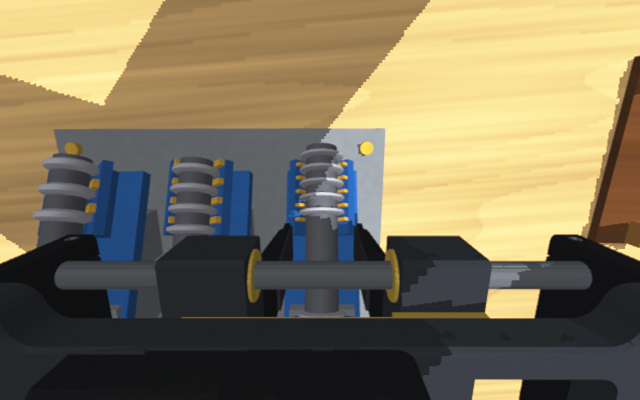

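{"api": "play_rows", "payload": {"increments": [[-0.2, 0.01, -0.1, 0, 155], [-0.34, 0.01, -0.3, 0, 155], [-0.34, 0.01, -0.38, 0, 155], [-0.34, 0.01, -0.38, 0, 190], [-0.34, 0.01, -0.38, 0, 230], [-0.34, 0.01, -0.38, 0, 230], [-0.34, 0.01, -0.38, 0, 230]], "newtons": 50}}

```text
t: 33.08
ee_pos: [0.5023, -0.1313, 0.1541]
ee_rot: [2.307, 2.131, -0.0]
force: [-1.9, -5.3, 0.5]
width: 0.0187
```

{"api": "play_rows", "payload": {"increments": [[0, 0, 0.3, 0, 230], [0, 0, 0.7, 0, 230], [0, 0, 1.1, 0, 230], [0, 0, 1.1, 0, 230]]}}

```text
t: 33.58
ee_pos: [0.5026, -0.1309, 0.1654]
ee_rot: [2.307, 2.131, 0.001]
force: [1.1, -0.6, -3.9]
width: 0.0186
```

```bash
python3 -c "
from h import *
snap('wrist','w28')"
python3 gp.py fine w28
```

```text
w28 fine side -1 axis h at +-48: 9.3 tilt -0.2 b -0.2 end -75.2 ridges [-69.  -59.9 -51.  -42.3 -33.2] off [np.float64(-3.0), np.float64(-2.9), np.float64(-3.0), np.float64(-3.3), np.float64(-3.2)]
```

{"api": "play_rows", "payload": {"increments": [[0.2, -0.02, 0, 0, 230], [0.4, -0.03, 0, 0, 230], [0.48, -0.04, 0, 0, 230], [0.48, -0.04, -0.2, 0, 230], [0.48, -0.04, -0.4, 0, 230], [0.48, -0.04, -0.4, 0, 230]]}}

```text
t: 34.38
ee_pos: [0.5069, -0.1312, 0.1607]
ee_rot: [-2.308, -2.131, 0.0]
force: [-0.3, -0.3, -3.5]
width: 0.0188
```

```bash
python3 -c "
from h import *
snap('wrist','w29')"
python3 gp.py fine w29
```

```text
w29 fine side -1 axis h at +-48: 3.3 tilt -0.4 b -0.2 end -73.4 ridges [-67.2 -58.4 -48.4 -40.2 -31.4] off [np.float64(-1.2), np.float64(-1.4), np.float64(-0.4), np.float64(-1.2), np.float64(-1.4)]
```

{"api": "play_rows", "payload": {"increments": [[0.12, -0.01, 0, 0, 230], [0.15, -0.01, -0.15, 0, 230], [0.18, -0.01, -0.3, 0, 230], [0.18, -0.01, -0.3, 0, 230]]}}

```text
t: 34.92
ee_pos: [0.5089, -0.1314, 0.158]
ee_rot: [2.308, 2.132, 0.0]
force: [-0.3, -0.6, -1.4]
width: 0.0185
```

```bash
python3 -c "
from h import *
snap('wrist','w30')"
python3 gp.py fine w30
```

```text
w30 fine side -1 axis h at +-48: -0.2 tilt -0.1 b -0.2 end -72.7 ridges [-66.6 -57.5 -48.6 -39.8 -30.8] off [np.float64(-0.6), np.float64(-0.5), np.float64(-0.6), np.float64(-0.8), np.float64(-0.8)]
```

{"api": "play_rows", "payload": {"increments": [[0, 0, 0, 0, 210], [0, 0, 0, 0, 190], [0, 0, 0, 0, 170], [0, 0, 0, 0, 150], [0, 0, 0, 0, 138], [0, 0, 0, 0, 138]]}}

```text
t: 35.72
ee_pos: [0.5089, -0.1313, 0.158]
ee_rot: [-2.308, -2.132, -0.0]
force: [0.1, -0.6, 1.2]
width: 0.0434
```

{"api": "play_rows", "payload": {"increments": [[-1, 0.08, 0.4, 0, 138], [-2.5, 0.2, 1.5, 0, 138], [-4, 0.3, 5, 0, 138], [-5, 0.4, 9, 0, 138], [-4, -2, 13, 0, 138], [-3, -5, 16, 0, 138], [-2, -8, 18, 0, 138], [-2, -8, 18, 0, 138]]}}

```text
t: 36.72
ee_pos: [0.4884, -0.2126, 0.3396]
ee_rot: [2.308, 2.128, 0.001]
force: [-0.4, 0.4, -0.3]
width: 0.044
```

```bash
python3 -c "
from h import *
snap('wrist','w31');snap('scene','s31')
im=load('s31')[0]; c=cv2.resize(im[60:300,140:400],None,fx=2.4,fy=2.4,interpolation=cv2.INTER_CUBIC); cv2.imwrite('pics/s31z.png',c[:,:,::-1])
im=load('w31')[0]; c=cv2.resize(im[60:270,180:480],None,fx=2.6,fy=2.6,interpolation=cv2.INTER_CUBIC); cv2.imwrite('pics/w31z.png',c[:,:,::-1])"
for k in coarse medium fine; do python3 gp.py $k w31; done
```

```text
w31 coarse side -1 axis h at +-48: -0.4 tilt 0.1 b 1.2 end -73.9 ridges [-67.2 -52.1 -36.2] off [np.float64(-1.2), np.float64(-2.1), np.float64(-2.2)]
w31 coarse side 1 axis h at +-48: -0.6 tilt -1.6 b 0.5 end 53.2 ridges [31.5 47.7] off [np.float64(-2.5), np.float64(-2.3)]
w31 medium side -1 axis h at +-48: -0.6 tilt 0.9 b 0.4 end -71.9 ridges [-64.7 -52.2 -40.  -27.9] off [np.float64(0.8), np.float64(0.8), np.float64(0.5), np.float64(0.1)]
w31 medium side 1 axis h at +-48: -0.7 tilt 0.1 b 0.2 end 55.7 ridges [28.3 40.7 53. ] off [np.float64(0.3), np.float64(0.2), np.float64(-0.0)]
w31 fine side -1 axis h at +-48: -0.9 tilt 0.3 b -1.2 end -72.9 ridges [-66.7 -57.8 -48.8 -39.2 -31.1] off [np.float64(-0.7), np.float64(-0.8), np.float64(-0.8), np.float64(-0.2), np.float64(-1.1)]
w31 fine side 1 axis h at +-48: -0.8 tilt -0.1 b -3.4 end 53.8 ridges [28.7 37.1 47.7] off [np.float64(-1.3), np.float64(-1.9), np.float64(-0.3)]
```

View pics/w31z.png

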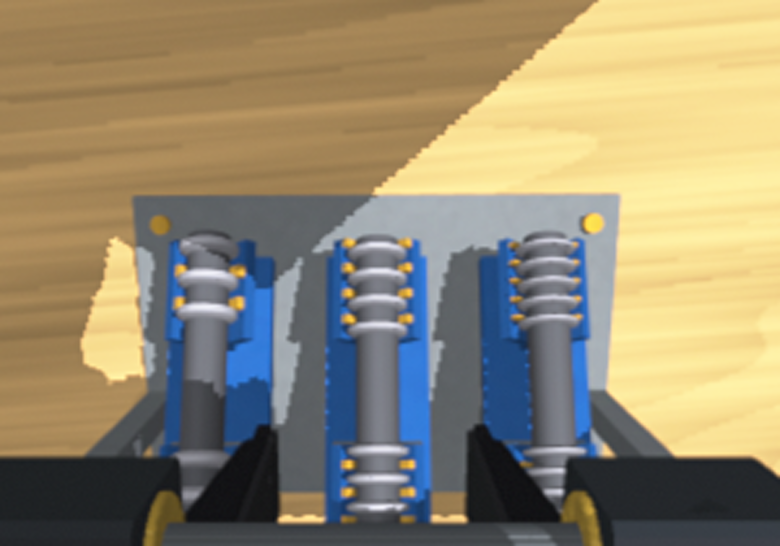

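View pics/s31z.png

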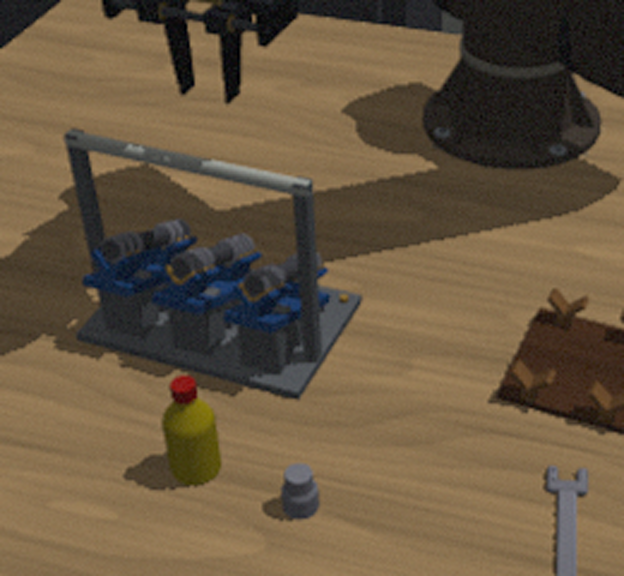

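```bash
python3 -c "
from bench import workorder
print(workorder.sign_off())"
```

```text
the job is handed in; nothing more can be done
None
```

All three studs are seated in their matching gauges and released. I signed off at about 37 s of the 72 s allowed, with the gripper clear of everything at TCP height 0.34 m.

- **Method:** the moves cannot tilt the tool, so I gripped each stud towards its robot-side end and brought it in under the lamp tube from the robot's side. I then let it pivot in the pads until it lay on the 25° slope.
- **Coarse stud:** it went home directly.
- **Medium stud:** it first rode on the teeth, and I pushed it up the groove from its low end until it dropped in.
- **Fine stud:** it first settled one notch low, so I regripped it, lifted it and laid it in the right notch.

Final wrist-camera check:

| Stud | Axis height vs. seated | Tilt vs. groove | Offset along groove |
|---|---|---|---|
| Medium | about -0.7 mm | within 1° | about +0.4 mm |
| Fine | about -0.9 mm | within 0.3° | about -0.9 mm |
| Coarse | about -0.5 mm | 0.1° at the near end, -1.6° at the partly hidden far end | about -2 mm |

A stud riding on the teeth would read about +5 mm, so all three are down.

- **Check that disagreed:** the coarse stud's 2 mm offset is slightly more than the 1.5 mm play. I took this as camera error of about 2 mm, because its height matches the other two. I did not nudge it again.
- **Other items:** the last scene picture shows the oil bottle and socket standing, and the part of the wrench in view, all apparently where they were. I judged this by eye, not by measurement.
- **Force:** the highest I saw, at the end of a move call, was about 28 N at the wrist. That was the closed fingertips pushing the medium stud.

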